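# Put the small culture flask in the culture cabinet and latch its door

### The job

Draw the cabinet's perforated shelf right out to its stop and lay the small culture flask flat on it (set down, not dropped), wholly on the deck behind the front lip and with its cap towards that lip. Slide the shelf fully home, then swing the door shut without slamming it and press until the sloped tongue has snapped in behind the keeper. Leave the jar and the stack of dishes standing on the shelf, and the other things on the bench where they are.

Things in the scene. Friction and masses are not known exactly. Their poses are not given: they have to be found in the camera images.
- cabinet: Benchtop culture cabinet of clear acrylic with aluminium edges on a white base, 320 wide x 280 deep x 225 mm high, fixed. Origin: bench level, in the frame's front plane, on the shelf's midline. x points into the cabinet, away from the robot; y to the left; z up. Opening y -125 to +135, z 45 to 200 mm.
- header (a point): Middle of the lower front edge of the aluminium header over the opening: cabinet x 0, y 5 mm, z 200 mm. Header and clear roof behind it (top at 225 mm) overhang the shelf, so an upright gripper cannot follow the lip inside; lean the tool 25 to 45 degrees, fingers pointing into the cabinet.
- shelf (a joint): Pull-out of the perforated steel shelf, m: 0 = fully home, 0.170 = at its outer stop; it slides along the cabinet's -x, towards the robot. About 1.5 N of friction; stays where it is left. Starts 0.095 to 0.120 out.
- shelf_deck (a point): Middle of the shelf's deck surface, 60 mm above the bench; moves with the shelf, axes as the cabinet's. When home it is at cabinet x 137, y 0 mm. Deck 240 mm wide (y), 230 deep (x). Side rims 3 mm thick rise 8 mm above the deck, the rear rim 12 mm.
- shelf_lip (a point): Top middle of the shelf's upright front lip: strip 6 mm thick, 240 wide, rising 22 mm above the deck (to 82 mm above the bench), 112 mm in front (-x) of shelf_deck. Closed fingers put down behind it can draw the shelf; push on its front face to send it home, where that face is 22 mm inside the cabinet's front plane.
- door (a joint): Opening angle of the upright clear door with aluminium frame, rad: 0 = shut, 2.2 = wide open; starts at 1.75 to 2.15. Hinged at its left edge, it swings out towards the robot. 285 mm wide, 16 mm thick, 48 to 218 mm above the bench. Slightly stiff hinge (0.1 N m): stays where it is left. Shut, its back lies in the cabinet's front plane and its free edge at cabinet y -135 mm.
- door_hinge (a point): A point on the door's vertical hinge line, at cabinet x 0, y +150 mm, 133 mm above the bench. Turns with the door.
- door_push (a point): Bare spot to push on the door's outer face, 225 mm from the hinge line, 190 mm above the bench, 28 mm below the top edge. Axes turn with the door: x points into the face (closing direction), -y from hinge to free edge. Lower down on that edge are a black knob (at 80 mm, 28 mm proud) and the latch case (104 to 152 mm, up to 10 mm proud).
- tongue (a joint): How far the sprung tongue is pressed back into the door's edge, m: 0 = fully out, at most 0.0085. From 0.056 rad (16 mm short of shut at the free edge) its slope rides on the keeper and it goes back 5 mm (3 to 7 N of spring; 6 to 14 N of push at door_push); it snaps out again 2 to 3 mm before the door stops. Short of that the door stays ajar.
- tongue_tip (a point): Tip of the brass tongue in the door's free edge, 128 mm above the bench: 22 mm high, 10 thick, standing 9 mm out, sloped on the side that leads when closing. The steel keeper that it catches on is on the right jamb, at cabinet x -22 to -14, y -150 to -139 mm, the same height.
- flask: The small culture flask: flat translucent bottle lying on its broad side, blue screw cap, 110 mm long, 52 wide, 25 high, 35 to 70 g. Origin: under the middle of the rectangular block (72 mm long); x points to the cap, z up. Back end 36 mm behind the origin, cap end 74 mm ahead. Grip it across the 52 mm width at the origin.
- flask_cap (a point): Centre of the end of the small flask's cap, 74 mm along the flask's x from its origin, 12.5 mm up.
- big_flask: Bystander: a larger culture flask of the same kind, about 165 x 84 x 37 mm, lying flat; origin under its block's middle.
- plate_a: Bystander: clear 24-well plate 128 x 85 x 19 mm, near the small flask (the two may swap places); origin under its centre.
- plate_b: Bystander: a second 24-well plate, far left; origin under its centre.
- erlenmeyer: Bystander: stoppered conical glass flask, 85 mm across, 148 mm high, standing on the bench right of the cabinet; origin under its centre.
- tube_rack: Bystander: grey rack of capped tubes 200 x 68 x 100 mm; origin under its centre.
- jar: Bystander standing at the rear of the shelf, left: squat glass jar 48 mm across, 56 mm high; rides with the shelf. Origin under its centre.
- dishes: Bystander standing at the rear of the shelf, right: stack of three dishes 55 mm across, 42 mm high; rides with the shelf. Origin under its centre.
Things that resemble listed ones, but are neither listed nor needed, are in the scene too. What is shaped like the flask but orange is not meant.

How it is judged (in metres and radians):
On the way, in this order (a step that is already met when the one before it is completed fails the run):
1. the shelf is drawn out to its stop (more than 155 mm out) (value of joint shelf above 0.155 m), for 0.1 s.
2. the small flask lies flat and released on the deck, wholly behind the lip, cap towards the lip (x of flask in the frame of shelf_deck between -0.038 and 0.076 m and y of flask in the frame of shelf_deck between -0.092 and 0.092 m and z of flask in the frame of shelf_deck between -0.006 and 0.006 m and angle between flask's own z axis and vertical below 0.12 rad and angle between the x axis of flask and the x axis of shelf_deck, either way round below 0.6 rad and x of shelf_lip in the frame of flask above 0.04 m and contact force between the fingers and flask below 0.05 N), for 0.2 s.
3. the shelf is fully home (within 6 mm) with the flask lying on it (x of flask in the frame of shelf_deck between -0.038 and 0.076 m and y of flask in the frame of shelf_deck between -0.092 and 0.092 m and z of flask in the frame of shelf_deck between -0.006 and 0.006 m and angle between flask's own z axis and vertical below 0.12 rad and angle between the x axis of flask and the x axis of shelf_deck, either way round below 0.6 rad and x of shelf_lip in the frame of flask above 0.04 m and value of joint shelf below 0.006 m), for 0.2 s.
At the end, for the whole second after the job is handed in: The door is shut (under 0.02 rad) and the tongue is out behind the keeper (pressed back under 2 mm), the shelf is home within 8 mm, the small flask lies flat and wholly on its deck, cap to the lip within 0.6 rad, jar and dishes still standing (all of step 2 and angle between each of jar, dishes's own z axis and vertical below 0.3 rad and value of joint shelf below 0.008 m and value of joint door below 0.02 rad and value of joint tongue below 0.002 m); the robot touches nothing.
It fails at once if the door is slammed (closes faster than 3 rad/s) (velocity of joint door below -3 rad/s).
It fails at once if the small flask is let go more than 30 mm above the shelf (contact force between the fingers and flask below 0.05 N and z of flask in the frame of shelf_deck above 0.03 m).
It fails at once if the jar or the stack of dishes tips over (angle between any of jar, dishes's own z axis and vertical above 0.5 rad).
It fails at once if another thing on the bench is moved more than 30 mm (distance of any of big_flask, plate_a, plate_b, erlenmeyer, tube_rack from where it was at the start of the episode above 0.03 m).
It also fails if it takes over 69 s, if anything falls off the work surface, if the arm or the gripper's body presses on something with over 40 N, if the wrist force passes 120 N, or if a joint passes its speed limit or range.

### The arm

A 6-joint arm with a two-finger parallel gripper is mounted at the origin on the work surface. World frame = base frame: x ahead of the robot, y to its left, z up, the work surface at z = 0. Lengths are in m, angles in degrees, forces in N, time in s.
With the tool pointing down it reaches from about 0.25 to 0.775 m from the base axis. Payload 4 kg.
Tool frame: the origin (TCP) lies between the finger pads; the fingertips stand 17 mm ahead of it and the grasp point (between the pads) lies 2 mm behind it; z points along the fingers, y is the direction in which the jaws open and shut (so a half turn about z gives the same grasp; the last joint's range is limited). The gripper opens to 85 mm and grips with 20 to 120 N. Pads are 22 mm wide; open, the fingers measure 114 mm over their backs; the gripper's body (76 mm by 85 mm) begins 54 mm behind the grasp point. The pads swing forward as they close: fully open they stand 13 mm farther back than shut.
Start: joints at [63.363, 4.996, 78.535, -0, 96.463, -5.907], TCP at [0.195, 0.514, 0.248] pointing down, gripper open.
Joint ranges: [-177.83, 177.83], [-43.37, 116.18], [15.69, 146.23], [-61.86, 241.86], [9.47, 152.12], [-147.06, 147.06]. Speed limits (degrees/s): [159.86, 159.86, 180, 180, 180, 180].

### API

Orientations are given as [roll, pitch, yaw] about the fixed x, y, z axes, in that order (R = Rz(yaw) Ry(pitch) Rx(roll)).
In Python, from plant import get_obs, get_image, job_done gives the robot as it stands. The module is installed in compiled form; this text tells all that it offers.
- The arm moves only by the tool step_arm, never from a script. Its argument "rows" is a list of rows, each a list of 6 numbers: the shift along the tool's x, y, z in mm, then the turn, a rotation vector about the tool's x, y, z in degrees. In form: [[tx, ty, tz, rx, ry, rz], ...]. A call has 1 to 10 rows; each row is the pose to reach, as a shift and turn from the pose measured when the call began, along the tool's axes at that moment; what a row does not reach only later rows make up. A row lasts 1/12 s, in which the tool goes at most 41.7 mm and 7.16 degrees, less where a joint would pass 70% of its speed; a pose out of reach is approached as far as the arm can. A call with a gripper value outside its range is refused whole. "gripper" is the finger opening in mm, from 0 to 85.4, set as the call begins (left out, the last holds). The fingers move at their own pace and stop on an object; "grip_force" is the grip in N (left out, the last holds). Time passes only in rows, so rows that repeat a pose let the fingers close. It gives the time, the measured TCP pose, the force and the opening at its end, in the units of the state.
- get_obs(): the state, without advancing time (a new reading comes with each control period).
- get_image(name): name is "scene" or "side" or "wrist"; returns a dict with "img" (384x512x3 uint8, red, green, blue), "depth" (384x512 float32, m along the optical axis (not along the pixel's ray), 0 where there is no reading), "intrinsics" (3x3 intrinsics, pixels), "dist" ([k1, k2, p1, p2, k3] as OpenCV has them; the pictures are not rectified), "xyz" and "orientation" of the camera in the world; the wrist camera has in their place "mount" (4x4, takes a point from camera to tool coordinates, whose origin is the TCP and whose axes are the flange's). Camera axes: x right, y up, looking along -z (the intrinsics and any distortion apply to the point x, -y, -z); pixel columns grow to the right and rows downward; lengths in m; the calibration is good to about 2 mm. A picture is of the moment at which its call begins: read the wrist's pose just before it.
- job_done(): hands the job in, once; it reports no verdict.
The state is a dict: "time": time; "qpos": joint angles; "dq": joint speeds; "effort": joint torques, N m; "position": TCP position; "tcp_rot": TCP orientation; "contact_force": force on the tool from outside, world axes, zero at the start; "moment": the same for the moment, N m; "grip_width": opening from 0.0 (shut) to 1.0 (fully open).
Only numpy, scipy, OpenCV 4.12 (cv2) and the standard library are available. Lean on these libraries where they do the work, as an engineer would, in place of code of your own. Each camera call takes 0.05 s, during which the arm holds its last target.

## Working session

There is one attempt and no reset: what is moved stays moved. The work goes in short steps, Python scripts to look and compute and a tool call to move; the robot and the scene stay as the last step left them, time stands still between calls to the robot, and variables do not carry over. Pictures are saved under pics/ and viewed, and the job is handed in when it is done.

Besides the shell and the picture viewer there is one more tool, called after ">>>" as a command line: name --pt "numbers of a row" for each row, then --argument value for the rest. step_arm: Moves the arm, as the interface text tells. Its arguments: {"type":"object","properties":{"rows":{"type":"array","items":{"type":"array","items":{"type":"number"}}},"gripper":{"type":"number"},"grip_force":{"type":"number"}},"required":["rows"]}

```bash
mkdir -p pics; python3 - <<'E'
from plant import *
import cv2,numpy as np,pickle
o=get_obs();print(o)
for n in ["scene","side","wrist"]:
    d=get_image(n);cv2.imwrite(f"pics/{n}0.png",cv2.resize(d["img"][:,:,::-1],(768,576)));pickle.dump((o,d),open(f"{n}0.pkl","wb"))
    print(n,{k:v for k,v in d.items() if k not in("img","depth")})
E
```

```text
{'time': 0.0, 'qpos': array([ 6.33632948e+01,  5.03948381e+00,  7.86265608e+01,  4.70318988e-04,
        9.64637064e+01, -5.90552071e+00]), 'dq': array([ 0.09268419, -0.04542225,  0.18733214,  0.05389155,  0.00460114,
        0.01172116]), 'effort': array([ 1.33914797e-03, -3.51852930e+01, -3.13279259e+01,  2.65654660e-05,
        1.04197359e-02,  2.95882060e-06]), 'position': array([0.19446429, 0.513967  , 0.24711944]), 'tcp_rot': array([-1.79870986e+02, -1.38148351e-02,  1.59268852e+02]), 'contact_force': array([0.15556188, 0.21702256, 0.62986262]), 'moment': array([-0.00357756, -0.02268329, -0.03569762]), 'grip_width': 1.0009432442284352}
scene {'intrinsics': array([[346.67116984,   0.        , 257.01947361],
       [  0.        , 346.67116984, 192.66907387],
       [  0.        ,   0.        ,   1.        ]]), 'dist': array([0.00270962, 0.        , 0.        , 0.        , 0.        ]), 'xyz': array([-0.32933872, -0.34493561,  1.17443246]), 'orientation': array([ 42.48549477,  -0.81975721, -69.27140892])}
side {'intrinsics': array([[468.33895021,   0.        , 255.23625089],
     
[... 200 characters left out ...]
.01866032,  1.48039095]), 'orientation': array([ 46.7393352 ,  -0.95979356, -89.42088985])}
wrist {'intrinsics': array([[290.02383295,   0.        , 254.0805819 ],
       [  0.        , 290.02383295, 188.99584369],
       [  0.        ,   0.        ,   1.        ]]), 'dist': array([-0.01221524,  0.        ,  0.        ,  0.        ,  0.        ]), 'mount': array([[-2.04039536e-03,  9.53429224e-01,  3.01609934e-01,
         7.60154900e-02],
       [ 9.99997225e-01,  1.59025702e-03,  1.73798049e-03,
         8.13021839e-04],
       [ 1.17740407e-03,  3.01612643e-01, -9.53429823e-01,
        -1.26250948e-01],
       [ 0.00000000e+00,  0.00000000e+00,  0.00000000e+00,
         1.00000000e+00]])}
```

View pics/scene0.png

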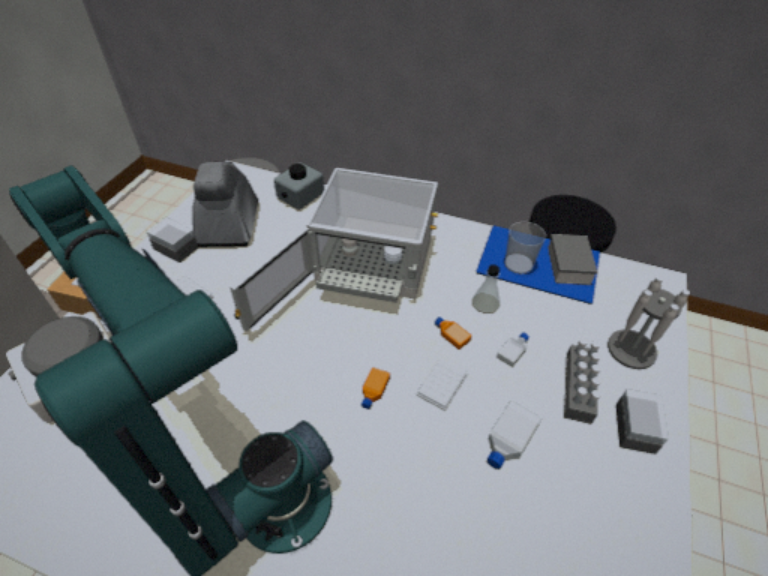

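View pics/side0.png

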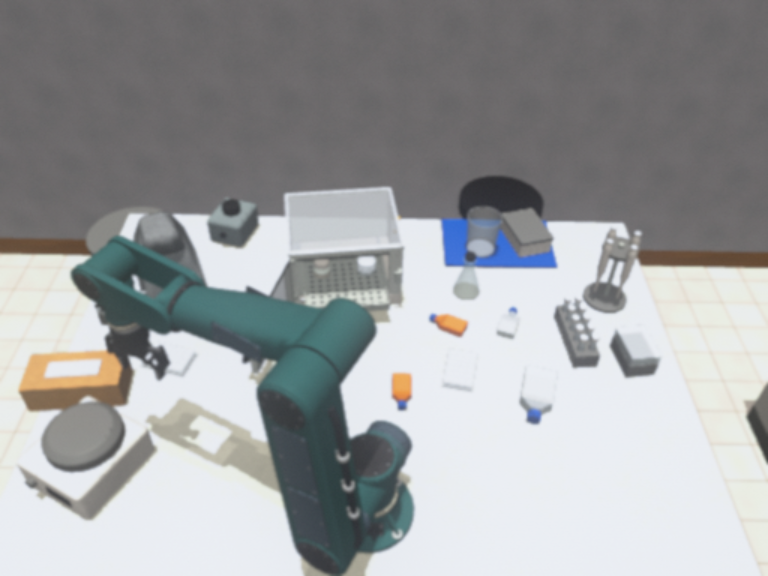

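View pics/wrist0.png

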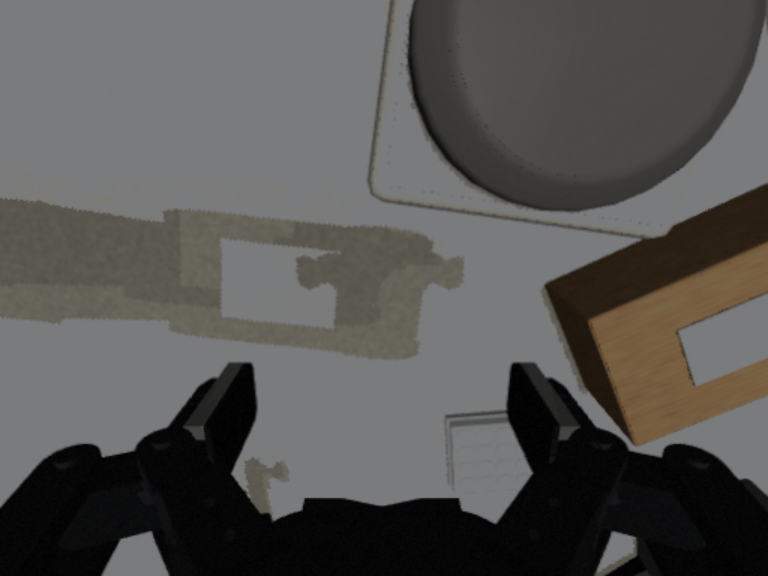

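Scene (768 px): cabinet around (370,240), door open to the left at (275,280), small clear flask at (515,348) with its cap at (523,337), big flask at (515,435), orange decoys at (455,332) and (376,385). Next I localise them.

```bash
cat > h.py <<'E'
import numpy as np,cv2,pickle
from scipy.spatial.transform import Rotation as R
def pose(o,d):
    if "mount" in d:
        T=np.eye(4);T[:3,:3]=R.from_euler('xyz',o["tcp_rot"],degrees=True).as_matrix();T[:3,3]=o["position"];return T@d["mount"]
    T=np.eye(4);T[:3,:3]=R.from_euler('xyz',d["orientation"],degrees=True).as_matrix();T[:3,3]=d["xyz"];return T
def rays(o,d,px):
    px=np.array(px,float).reshape(-1,1,2)
    u=cv2.undistortPoints(px,d["intrinsics"],d["dist"])[:,0]
    T=pose(o,d);v=np.c_[u[:,0],-u[:,1],-np.ones(len(u))]
    return T[:3,3],v@T[:3,:3].T
def onplane(o,d,px,z):
    c,v=rays(o,d,px);return c+v*((z-c[2])/v[:,2])[:,None]
def depthpts(o,d,px):
    px=np.array(px,float).reshape(-1,2);c,v=rays(o,d,px)
    i=np.round(px).astype(int);return c+v*d["depth"][i[:,1],i[:,0]][:,None]
def proj(o,d,P):
    T=np.linalg.inv(pose(o,d));p=np.array(P,float).reshape(-1,3)@T[:3,:3].T+T[:3,3]
    p=p*[1,-1,-1]
    return cv2.projectPoints(p,np.zeros(3),np.zeros(3),d["intrinsics"],d["dist"])[0][:,0]
def tri(o1,d1,p1,o2,d2,p2):
    c1,v1=rays(o1,d1,p1);c2,v2=rays(o2,d2,p2);out=[]
    for a,b in zip(v1,v2):
        A=np.c_[a,-b];s=np.linalg.lstsq(A,c2-c1,rcond=None)[0];out.append(np.r_[(c1+a*s[0]+c2+b*s[1])/2,np.linalg.norm(c1+a*s[0]-c2-b*s[1])])
    return np.array(out)
E
python3 - <<'E'
from h import *
L={n:pickle.load(open(f"{n}0.pkl","rb")) for n in["scene","side"]}
for n,(x,y,w,h) in {"scene":(145,105,160,120),"side":(175,115,110,100)}.items():
    o,d=L[n];k=800/w if 800/w*h<600 else 600/h
    k=int(k);c=d["img"][y:y+h,x:x+w,::-1];cv2.imwrite(f"pics/{n}cab.png",cv2.resize(c,None,fx=k,fy=k,interpolation=cv2.INTER_CUBIC));print(n,x,y,k)
for n,(x,y,w,h) in {"scene":(270,200,120,90),"side":(280,195,100,90)}.items():
    o,d=L[n];k=6
    c=d["img"][y:y+h,x:x+w,::-1];cv2.imwrite(f"pics/{n}fl.png",cv2.resize(c,None,fx=k,fy=k,interpolation=cv2.INTER_CUBIC))
    hsv=cv2.cvtColor(d["img"],cv2.COLOR_RGB2HSV);m=cv2.inRange(hsv,(100,120,60),(130,255,255))
    nn,_,st,ce=cv2.connectedComponentsWithStats(m)
    for i in range(1,nn):
        if 6<st[i,4]<600:print(n,st[i],ce[i],onplane(o,d,[ce[i]],.0125),depthpts(o,d,[ce[i]]))
E
```

```text
scene 145 105 5
side 175 115 6
scene [394 166   6  11  35] [396.85714286 170.11428571] [[ 1.06078261 -0.56510183  0.0125    ]] [[ 1.06002491 -0.56498183  0.01313332]]
scene [290 212   5   5  15] [291.93333333 213.66666667] [[ 0.61220876 -0.16746726  0.0125    ]] [[ 0.60379835 -0.1690525   0.02287902]]
scene [347 222   5   5  17] [349.35294118 223.70588235] [[ 0.64852612 -0.40933786  0.0125    ]] [[ 0.63807444 -0.40864952  0.02491905]]
scene [241 266   7   6  28] [244.  268.5] [[ 0.28996683 -0.07566034  0.0125    ]] [[ 0.28221865 -0.07902926  0.02703703]]
scene [325 301  11  11  90] [330.22222222 305.96666667] [[ 0.26188666 -0.41358788  0.0125    ]] [[ 0.24584801 -0.4117255   0.04402068]]
side [295 145  17  32 467] [303.18843683 160.11563169] [[ 0.97027949 -0.2624163   0.0125    ]] [[ 0.97169075 -0.26260727  0.01134998]]
side [316 153  55  25 532] [342.66541353 170.80075188] [[ 0.89450438 -0.44821047  0.0125    ]] [[ 0.88480559 -0.44579613  0.02075045]]
side [266 268   4   3  12] [267.5 269. ] [[ 0.29588653 -0.07967636  0.0125    ]] [[ 0.28584221 -0.07913254  0.02558299]]
side [353 273   7   6  31] [355.96774194 275.5483871 ] [[ 0.27274101 -0.42101601  0.0125    ]] [[ 0.2524245  -0.41361034  0.03951769]]
```

View pics/scenecab.png

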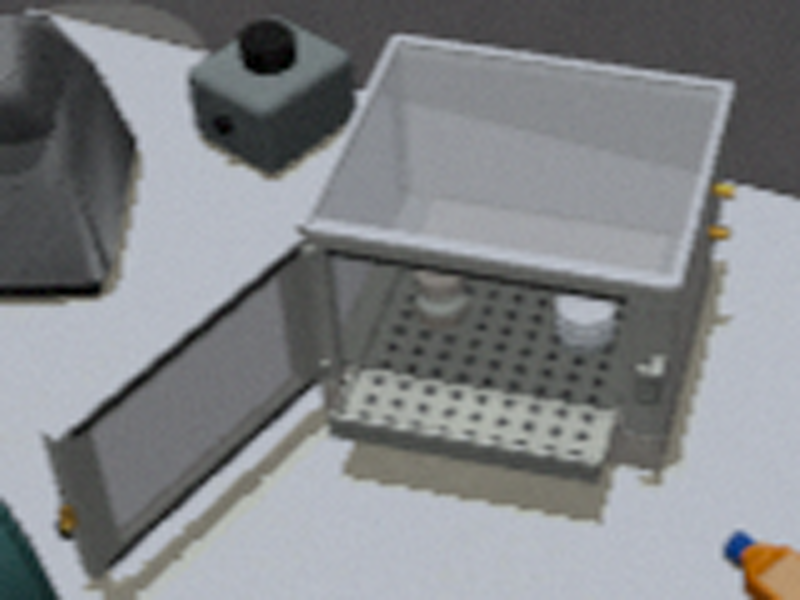

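View pics/sidecab.png

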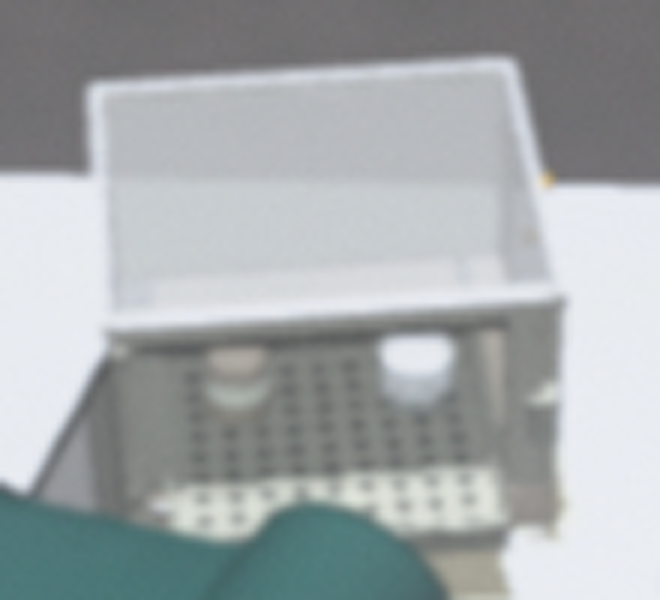

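View pics/scenefl.png

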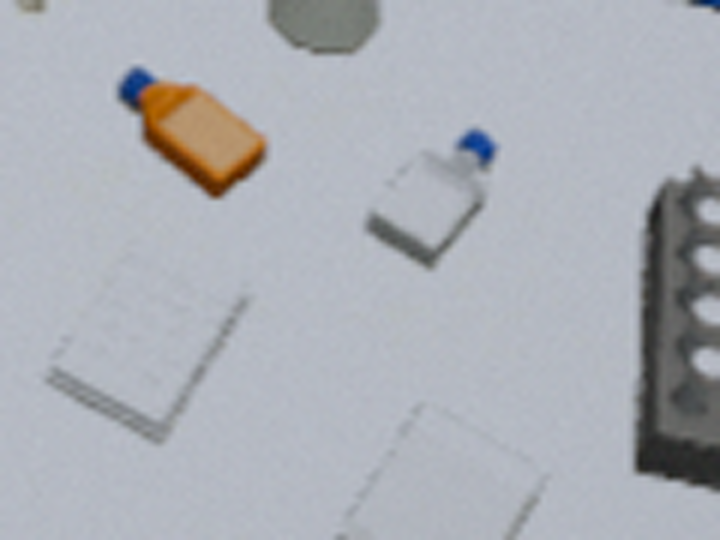

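View pics/sidefl.png

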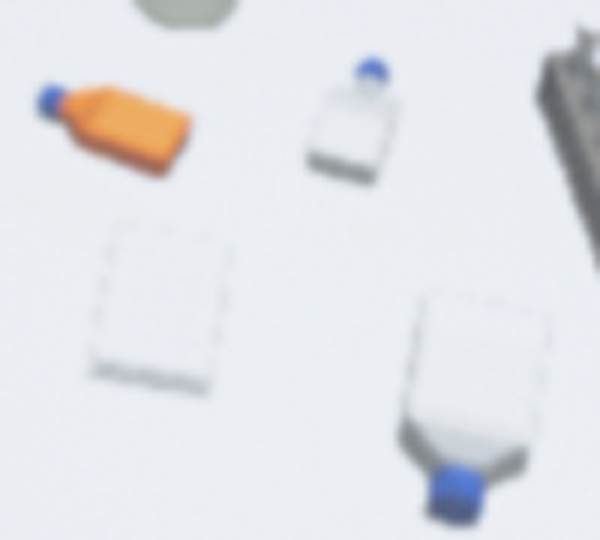

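```bash
python3 - <<'E'
from h import *
np.set_printoptions(precision=4,suppress=True)
S=pickle.load(open("scene0.pkl","rb"));D=pickle.load(open("side0.pkl","rb"))
f=lambda P,k,x,y:(np.array(P,float)+.5)/k-.5+[x,y]
a=f([(300,232),(685,285),(733,85),(400,37)],5,145,105)
b=f([(105,332),(562,300),(515,58),(90,85)],6,175,115)
print("top corners tri (FL,FR,BR,BL)\n",tri(*S,a,*D,b),"\nplane.225 scene\n",onplane(*S,a,.225),"\nside\n",onplane(*D,b,.225))
# flask
fa=f([(367,228),(433,268),(478,148)],6,270,200);fb=f([(307,165),(375,186),(373,72)],6,280,195)
print("flask bl, br, cap\n",tri(*S,fa,*D,fb));print(onplane(*S,fa,[0,0,.0125]));print(onplane(*D,fb,[0,0,.0125]))
# shelf lip top front corners, deck
print("lip scene", onplane(*S,f([(330,420),(603,467)],5,145,105),.082))
print("hinge top / door free top / door free bottom", onplane(*S,f([(305,245),(60,440)],5,145,105),.218),onplane(*S,f([(100,575),(325,375)],5,145,105),.048))
E
```

```text
top corners tri (FL,FR,BR,BL)
 [[ 0.6235  0.233   0.2312  0.0015]
 [ 0.6977 -0.0791  0.2098  0.005 ]
 [ 0.9343 -0.0452  0.2451  0.0028]
 [ 0.9201  0.277   0.2225  0.0027]] 
plane.225 scene
 [[ 0.6288  0.2363  0.225 ]
 [ 0.685  -0.0821  0.225 ]
 [ 0.9592 -0.0393  0.225 ]
 [ 0.9146  0.2745  0.225 ]] 
side
 [[ 0.6319  0.2345  0.225 ]
 [ 0.6756 -0.0789  0.225 ]
 [ 0.9655 -0.0455  0.225 ]
 [ 0.9189  0.2768  0.225 ]]
flask bl, br, cap
 [[ 0.5402 -0.3512  0.0257  0.0009]
 [ 0.5327 -0.3999  0.0139  0.0001]
 [ 0.6301 -0.4083  0.0311  0.0004]]
[[ 0.5592 -0.3516  0.    ]
 [ 0.5431 -0.4005  0.    ]
 [ 0.6455 -0.4095  0.0125]]
[[ 0.565  -0.3569  0.    ]
 [ 0.5456 -0.4036  0.    ]
 [ 0.6491 -0.4133  0.0125]]
lip scene [[ 0.561   0.1892  0.082 ]
 [ 0.5962 -0.0483  0.082 ]]
hinge top / door free top / door free bottom [[0.6226 0.2293 0.218 ]
 [0.3583 0.3002 0.218 ]] [[0.363  0.3044 0.048 ]
 [0.6377 0.2346 0.048 ]]
```

```bash
cat >> h.py <<'E'
np.set_printoptions(precision=4,suppress=True)
try: C=pickle.load(open("cab.pkl","rb"))
except Exception: C=dict(o=np.array([.6558,.0726]),yaw=9.0)
def c2w(p):
    a=np.radians(C["yaw"]);p=np.array(p,float);q=p.copy();q[...,0]=C["o"][0]+np.cos(a)*p[...,0]-np.sin(a)*p[...,1];q[...,1]=C["o"][1]+np.sin(a)*p[...,0]+np.cos(a)*p[...,1];return q
def w2c(p):
    a=np.radians(C["yaw"]);p=np.array(p,float);q=p.copy();x=p[...,0]-C["o"][0];y=p[...,1]-C["o"][1];q[...,0]=np.cos(a)*x+np.sin(a)*y;q[...,1]=-np.sin(a)*x+np.cos(a)*y;return q
def rot(yaw,lean=0,roll=0): # lean about tool y (positive = fingers towards tool -x)
    return R.from_euler('z',yaw,degrees=True)*R.from_euler('x',180,degrees=True)*R.from_euler('y',-lean,degrees=True)*R.from_euler('x',roll,degrees=True)
def move(o,p,r):
    R0=R.from_euler('xyz',o["tcp_rot"],degrees=True)
    t=R0.inv().apply(np.array(p)-o["position"])*1000;v=(R0.inv()*r).as_rotvec(degrees=True)
    print("row",np.round(t,1),np.round(v,1),"dist %.0f turn %.0f rows>=%.1f"%(np.linalg.norm(t),np.linalg.norm(v),max(np.linalg.norm(t)/41.7,np.linalg.norm(v)/7.16)))
def snap(name,tag,crop=None):
    from plant import get_obs,get_image
    o=get_obs();d=get_image(name);pickle.dump((o,d),open(tag+".pkl","wb"))
    im=d["img"][:,:,::-1]
    cv2.imwrite(f"pics/{tag}.png",cv2.resize(im,(768,576),interpolation=cv2.INTER_CUBIC));return o,d
E
python3 - <<'E'
from h import *; from plant import *
o=get_obs(); move(o,c2w([-.14,0,.33]),rot(189,30)); print(c2w([-.14,0,.33]))
E
```

```text
row [-466.1 -319.2  -82.1] [ -7.9 -29.4 -29. ] dist 571 turn 42 rows>=13.7
[0.5175 0.0507 0.33  ]
```

>>> step_arm --pt "-20 -10 -82 0 0 0" --pt "-40 -30 -82 0 0 0" --pt "-75 -52 -82 -1 -5 -5" --pt "-110 -75 -82 -2 -10 -10" --pt "-145 -100 -82 -4 -14 -14" --pt "-182 -124 -82 -5 -19 -19" --pt "-218 -148 -82 -6 -24 -24" --pt "-255 -173 -82 -7 -29 -29" --pt "-290 -198 -82 -8 -29 -29" --pt "-325 -222 -82 -8 -29 -29" --gripper 0

```text
time: 0.98
position: [0.4065, 0.2079, 0.3289]
tcp_rot: [179.7, 29.7, -170.9]
contact_force: [1.6, 0.4, -0.4]
grip_width: -0.002
```

```bash
python3 - <<'E'
from h import *; from plant import *
o=get_obs(); print(o["position"],o["tcp_rot"],o["qpos"]);move(o,c2w([-.14,0,.33]),rot(189,30))
E
```

```text
[0.4065 0.2079 0.3289] [ 179.7415   29.7451 -170.9413] [ 25.1065 -26.3094 100.3005  -7.8253  77.2872 -74.2535]
row [ -74.2 -172.9   40.4] [ 0.3 -0.3  0.1] dist 192 turn 0 rows>=4.6
```

>>> step_arm --pt "-15 -35 8 0 0 0" --pt "-30 -70 16 0 0 0" --pt "-45 -105 24 0 0 0" --pt "-60 -140 32 0 0 0" --pt "-74 -173 40 0 0 0" --pt "-74 -173 40 0 0 0"

```text
time: 1.48
position: [0.5194, 0.0443, 0.3285]
tcp_rot: [179.9, 29.6, -171.4]
contact_force: [-0.2, -0.4, -0.0]
grip_width: -0.001
```

```bash
python3 - <<'E'
from h import *
for n in["wrist","scene","side"]: o,d=snap(n,n+"1")
print(o["position"],o["tcp_rot"],o["qpos"])
E
```

```text
[0.5174 0.0488 0.329 ] [ 179.6813   29.5943 -171.1829] [  -5.1301  -18.9309   95.3688    7.4052   74.8873 -104.1349]
```

View pics/wrist1.png

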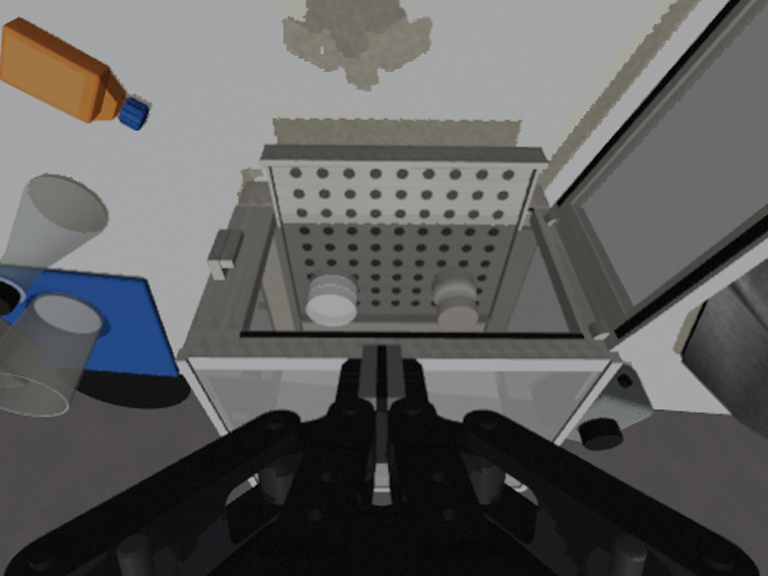

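View pics/scene1.png

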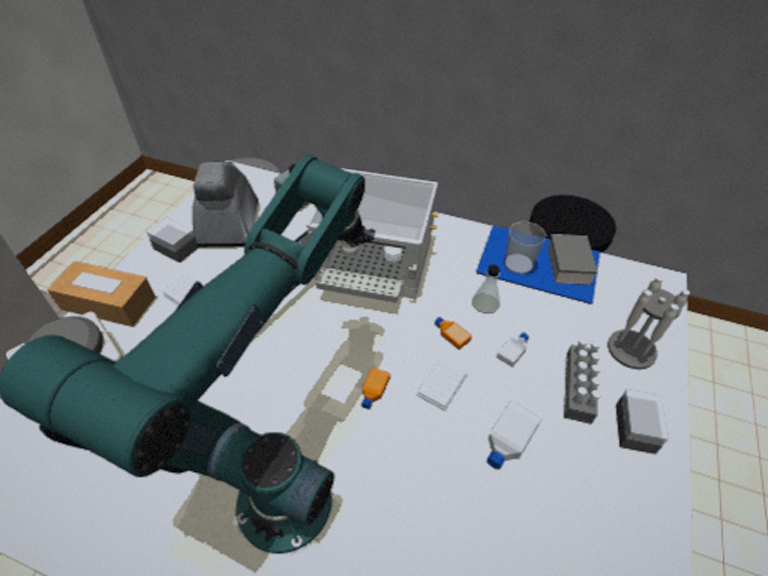

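Wrist view: lip band at rows 147–162 from (263,150) to (545,155), header band at rows 335–360, jar at (457,290), dishes at (332,300), keeper at (222,250). Now measuring.

```bash
python3 - <<'E'
from h import *
o,d=pickle.load(open("wrist1.pkl","rb"));s=2/3
g=lambda P:(np.array(P,float)+.5)*s-.5
def sh(n,P,z):
    P=g(P);a=onplane(o,d,P,z);print(n);print(np.c_[P,depthpts(o,d,P),a[:,:2],w2c(a)[:,:2]])
sh("lip top outer",[(262,147),(545,150)],.082)
sh("lip inner",[(265,163),(547,163)],.082)
for r in range(146,172,3): sh("col400 row%d"%r,[(405,r)],.082)
sh("header top front",[(183,357),(622,361)],.225)
sh("header low",[(242,333),(583,339)],.2)
sh("deck",[(400,205),(330,275)],.06)
sh("door top",[(770,215),(610,345)],.218)
E
```

```text
lip top outer
[[174.5     97.8333   0.6359  -0.0601   0.0006   0.5864  -0.0428  -0.0866
   -0.1031]
 [363.1667  99.8333   0.5966   0.2242   0.0005   0.5551   0.1836  -0.0821
    0.1254]]
lip inner
[[176.5    108.5      0.6001  -0.0407   0.0833   0.6009  -0.041   -0.072
   -0.1036]
 [364.5    108.5      0.5665   0.1906   0.0814   0.5662   0.1903  -0.0701
    0.1303]]
col400 row146
[[269.8333  97.1667   0.5824   0.0744   0.057    0.5686   0.0708  -0.0864
    0.0119]]
col400 row149
[[269.8333  99.1667   0.5822   0.0742   0.0624   0.5712   0.0713  -0.0837
    0.012 ]]
col400 row152
[[269.8333 101.1667   0.5819   0.0739   0.0679   0.5739   0.0718  -0.081
    0.0121]]
col400 row155
[[269.8333 103.1667   0.5829   0.074    0.071    0.5766   0.0724  -0.0783
    0.0122]]
col400 row158
[[269.8333 105.1667   0.5824   0.0737   0.0767   0.5793   0.0729  -0.0756
    0.0122]]
col400 row161
[[269.8333 107.1667   0.5829   0.0736   0.0804   0.582    0.0734  -0.0728
    0.0123]]
col400 row164
[[269.8333 109.1667   0.5844   0.0738   0.0826   0.5848   0.0739  -0.07
    0.0124]]
col400 row167
[[269.8333 11
[... 384 characters left out ...]
67 221.8333   0.6708  -0.0392   0.2048   0.6776  -0.0408   0.0038
   -0.1154]
 [388.5    225.8333   0.6364   0.216    0.2077   0.6462   0.2237   0.0141
    0.1507]]
deck
[[266.5    136.5      0.6413   0.0806   0.062    0.6428   0.0809  -0.0116
    0.0103]
 [219.8333 183.1667   0.7358   0.0206   0.0734   0.7498   0.0204   0.0847
   -0.0662]]
door topTraceback (most recent call last):
  File "<stdin>", line 12, in <module>
  File "<stdin>", line 5, in sh
  File "h.py", line 16, in depthpts
    i=np.round(px).astype(int);return c+v*d["depth"][i[:,1],i[:,0]][:,None]
                                          ~~~~~~~~~~^^^^^^^^^^^^^^^
IndexError: index 513 is out of bounds for axis 1 with size 512
```

```bash
python3 - <<'E'
from h import *
o,d=pickle.load(open("wrist1.pkl","rb"))
c=d["img"][80:250,110:430,::-1];cv2.imwrite("pics/w1z.png",cv2.resize(c,None,fx=2.5,fy=2.5,interpolation=cv2.INTER_CUBIC))
# depth height map: world points per pixel
v,u=np.mgrid[0:384,0:512];P=np.c_[u.ravel(),v.ravel()];c0,r=rays(o,d,P);W=(c0+r*d["depth"].ravel()[:,None]).reshape(384,512,3)
np.save("W1.npy",W)
m=(W[...,2]>.076)&(W[...,2]<.088)&(v<120)&(W[...,0]>.53)&(W[...,0]<.63)&(W[...,1]>-.08)&(W[...,1]<.22)&(d["depth"]>0)
q=W[m];pts=cv2.minAreaRect(q[:,:2].astype(np.float32)*1000);print(m.sum(),pts,cv2.boxPoints(pts))
l=cv2.fitLine(q[:,:2].astype(np.float32),cv2.DIST_HUBER,0,.01,.01).ravel();print(l,np.degrees(np.arctan2(-l[0],l[1])))
t=(q[:,:2]-l[2:])@l[:2];print(np.percentile(t,[0,1,99,100]), l[2:]+l[:2]*np.percentile(t,[.3,99.7])[:,None])
m=(abs(W[...,2]-.225)<.006)&(v<260)&(v>225)
q=W[m];l=cv2.fitLine(q[:,:2].astype(np.float32),cv2.DIST_HUBER,0,.01,.01).ravel();print("hdr",m.sum(),l,np.degrees(np.arctan2(-l[0],l[1])));t=(q[:,:2]-l[2:])@l[:2];print(l[2:]+l[:2]*np.percentile(t,[.3,99.7])[:,None])
E
```

```text
1313 ((584.5706787109375, 73.28756713867188), (7.636215686798096, 238.96827697753906), 8.0592679977417) [[564.0389 191.0563]
 [597.5416 -45.5518]
 [605.1024 -44.4812]
 [571.5997 192.1269]]
[ 0.1373 -0.9905  0.5836  0.0689] -172.11017
[-0.1237 -0.121   0.1128  0.1153] [[ 0.5668  0.1903]
 [ 0.5993 -0.0447]]
hdr 6173 [ 0.1448 -0.9895  0.6684  0.086 ] -171.67534
[[ 0.646   0.2395]
 [ 0.6927 -0.0794]]
```

View pics/w1z.png

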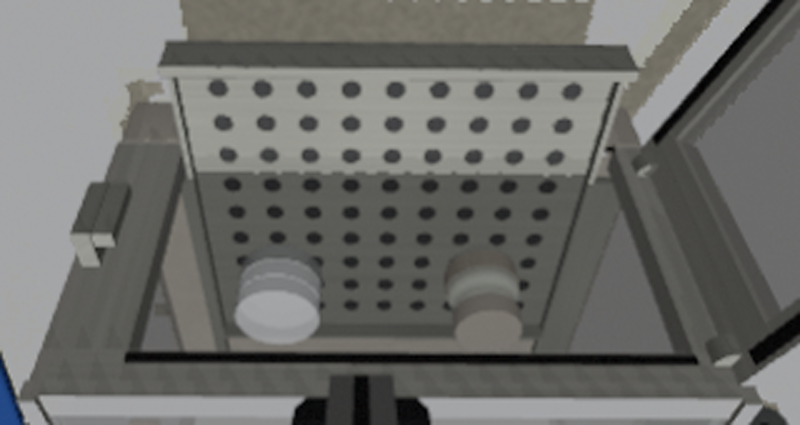

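```bash
python3 - <<'E'
from h import *; from plant import *
pickle.dump(dict(o=np.array([.657,.0836]),yaw=8.1),open("cab.pkl","wb"))
import h; h.C.update(o=np.array([.657,.0836]),yaw=8.1)
o=get_obs(); print(w2c(o["position"]))
for p in [(-.045,0,.15),(-.045,0,.088)]: move(o,c2w(p),rot(188.1,30))
E
```

```text
[-0.1434 -0.0134  0.3295]
row [  3.1  10.8 204.8] [ 0.7 -0.4  0.7] dist 205 turn 1 rows>=4.9
row [ 33.8  10.5 258.6] [ 0.7 -0.4  0.7] dist 261 turn 1 rows>=6.3
```

>>> step_arm --pt "0 2 40 0 0 0" --pt "1 4 80 0 0 0" --pt "2 7 120 0.7 -0.4 0.7" --pt "3 9 160 0.7 -0.4 0.7" --pt "3 11 200 0.7 -0.4 0.7" --pt "8 11 214 0.7 -0.4 0.7" --pt "18 11 232 0.7 -0.4 0.7" --pt "28 11 248 0.7 -0.4 0.7" --pt "34 11 259 0.7 -0.4 0.7" --pt "34 11 259 0.7 -0.4 0.7"

```text
time: 2.47
position: [0.609, 0.0802, 0.0832]
tcp_rot: [179.9, 29.6, -171.7]
contact_force: [-0.5, -0.2, -0.1]
grip_width: 0.003
```

```bash
python3 - <<'E'
from h import *
o,d=snap("wrist","wrist2");snap("scene","scene2")
print(w2c(o["position"]),o["tcp_rot"],o["contact_force"]);move(o,c2w([-.137,0,.088]),rot(188.1,30))
E
```

```text
[-0.048   0.0034  0.0832] [ 179.8944   29.5919 -171.6815] [-0.4664 -0.2241 -0.0698]
row [ 75.   -3.  -48.1] [ 0.2 -0.4  0.2] dist 89 turn 0 rows>=2.1
```

View pics/wrist2.png

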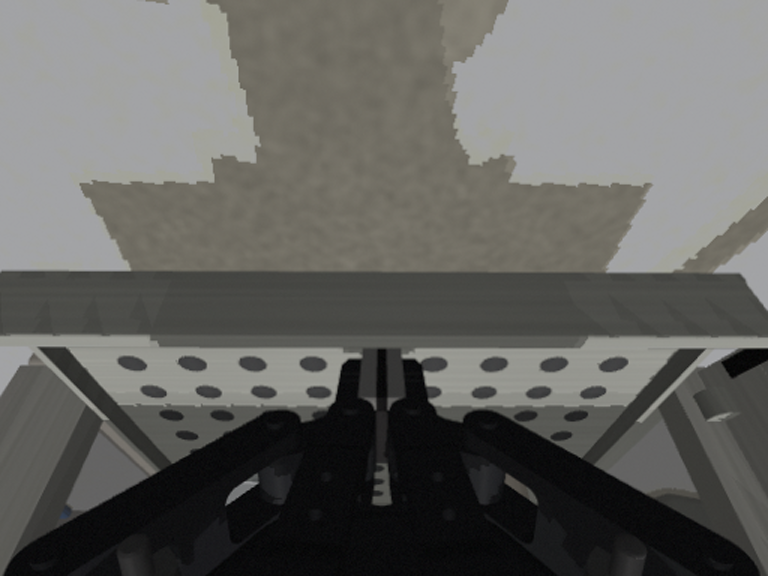

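Fingertips sit behind the lip (row ~345), force near zero. Pulling gently.

>>> step_arm --pt "5 0 -3 0 0 0" --pt "12 -1 -7 0 0 0" --pt "22 -1 -13 0 0 0" --pt "33 -1 -20 0 0 0" --pt "44 -2 -27 0 0 0" --pt "54 -2 -34 0 0 0" --pt "63 -2 -40 0 0 0" --pt "70 -3 -45 0 0 0" --pt "75 -3 -48 0 0 0" --pt "75 -3 -48 0 0 0"

```text
time: 3.4
position: [0.5236, 0.0636, 0.0928]
tcp_rot: [180.0, 30.1, -171.7]
contact_force: [0.3, 0.4, 1.2]
grip_width: -0.001
```

```bash
python3 - <<'E'
from h import *
o,d=snap("wrist","wrist3");snap("scene","scene3")
print(w2c(o["position"]),o["tcp_rot"],o["contact_force"])
E
```

```text
[-0.1349 -0.001   0.0928] [ 179.9938   30.1305 -171.6986] [0.2844 0.3633 1.1753]
```

View pics/scene3.png

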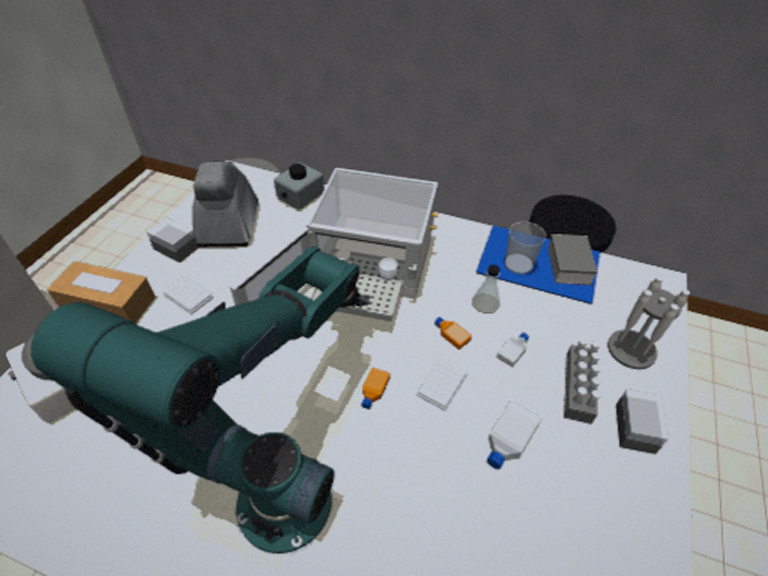

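```bash
cat >> h.py <<'E'
def lip(o,d,x0=.40,x1=.66):
    v,u=np.mgrid[0:384,0:512];P=np.c_[u.ravel(),v.ravel()];c0,r=rays(o,d,P);W=(c0+r*d["depth"].ravel()[:,None]).reshape(384,512,3)
    K=w2c(W);m=(W[...,2]>.074)&(W[...,2]<.088)&(W[...,0]>x0)&(W[...,0]<x1)&(abs(K[...,1])<.14)&(d["depth"]>0)&((abs(K[...,1])>.03)|("mount" not in d))
    n,lab,st,_=cv2.connectedComponentsWithStats(m.astype(np.uint8));q=K[m]
    print("lip px",m.sum(),"x pct",np.percentile(q[:,0],[2,25,50,75,98]),"y",np.percentile(q[:,1],[1,99]))
E
python3 - <<'E'
from h import *
for t in["wrist1","wrist2","wrist3"]: print(t);lip(*pickle.load(open(t+".pkl","rb")))
E
```

```text
wrist1
lip px 1173 x pct [-0.0765 -0.0756 -0.0747 -0.0722  0.0049] y [-0.1177  0.1374]
wrist2
lip px 9007 x pct [-0.077  -0.0761 -0.0756 -0.0741  0.0071] y [-0.1054  0.1374]
wrist3
lip px 7129 x pct [-0.1472 -0.1463 -0.1458 -0.1448 -0.14  ] y [-0.1171  0.1186]
```

View pics/wrist3.png

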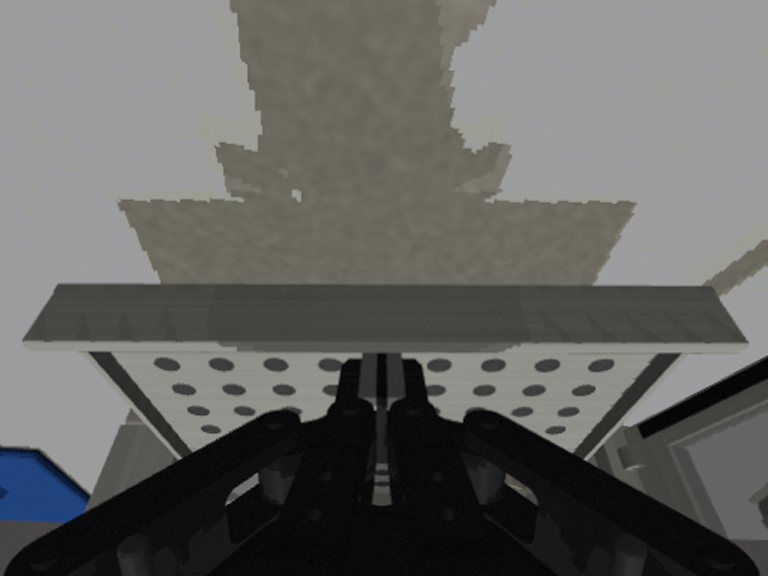

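>>> step_arm --pt "4 0 2 0 0 0" --pt "6 0 0 0 0 0" --pt "8 0 -1 0 0 0" --pt "8 0 -1 0 0 0"

```text
time: 3.83
position: [0.5199, 0.0624, 0.0916]
tcp_rot: [-180.0, 30.6, -171.7]
contact_force: [9.9, 1.4, 0.3]
grip_width: -0.002
```

```bash
python3 - <<'E'
from h import *
o,d=snap("wrist","wrist4");lip(o,d)
print(w2c(o["position"]),o["tcp_rot"],o["contact_force"])
E
```

```text
lip px 7249 x pct [-0.1511 -0.1502 -0.1497 -0.1488 -0.1442] y [-0.1172  0.1179]
[-0.1387 -0.0017  0.0916] [-179.9504   30.5552 -171.7257] [9.8621 1.3803 0.2697]
```

Stop reached: 10 N and the lip face no longer advances. Now lift off and go to the flask.

>>> step_arm --pt "-4 0 3 0 0 0" --pt "-8 0 4 0 0 0" --pt "-20 0 -16 0 0 0" --pt "-40 0 -50 0 0 0" --pt "-58 0 -85 0 0 0" --pt "-70 0 -120 0 0 0" --pt "-85 -10 -155 0 0 0" --pt "-90 -35 -185 0 6 0" --pt "-90 -65 -210 0 12 0" --pt "-90 -100 -230 0 18 0"

```text
time: 4.72
position: [0.4941, -0.0423, 0.3388]
tcp_rot: [-179.9, 12.4, -171.6]
contact_force: [0.4, 1.2, -0.1]
grip_width: 0.001
```

```bash
python3 - <<'E'
from h import *; from plant import *
import h; C["o"]=np.array([.6553,.0834]);pickle.dump(C,open("cab.pkl","wb"))
o,d=snap("scene","scene5");lip(o,d,.4,.66)
print(o["position"],o["tcp_rot"],o["qpos"])
for y in (120,): move(o,[.54,-.2,.27],rot(y,0))
E
```

```text
lip px 158 x pct [-0.1524 -0.1488 -0.1472 -0.1441  0.0053] y [-0.1169  0.1183]
[ 0.4941 -0.0423  0.3388] [-179.9403   12.4262 -171.6125] [ -14.4024  -10.2533   83.7984    4.7436   94.9324 -111.8982]
row [  -7.  -162.7   72.2] [ 7.4 10.9 68.1] dist 178 turn 69 rows>=9.7
```

>>> step_arm --pt "0 -17 8 0.7 1 7" --pt "-1 -33 15 1.5 2 14" --pt "-2 -50 22 2.2 3 20" --pt "-3 -65 29 3 4 27" --pt "-4 -82 36 3.7 5.5 34" --pt "-4 -98 43 4.4 6.5 41" --pt "-5 -114 50 5 7.6 48" --pt "-6 -130 58 6 8.7 54" --pt "-6 -147 65 6.7 9.8 61" --pt "-7 -163 72 7.4 10.9 68" --gripper 85

```text
time: 5.6
position: [0.5418, -0.2087, 0.2712]
tcp_rot: [-179.6, 0.2, 119.3]
contact_force: [0.0, 0.6, -0.4]
grip_width: 0.997
```

```bash
python3 - <<'E'
from h import *; from plant import *
o=get_obs();print(o["position"],o["tcp_rot"],o["qpos"]);move(o,[.57,-.30,.22],rot(50,0));move(o,[.585,-.39,.18],rot(-19.5,0))
E
```

```text
[ 0.5418 -0.2087  0.2712] [-179.6038    0.2294  119.3117] [-26.4172   8.801   71.7517  -0.4629  99.4805 -55.8043]
row [-93.2 -19.8  51.7] [-0.2  0.4 69.3] dist 108 turn 69 rows>=9.7
row [-178.9  -50.5   92.3] [  0.1   0.6 138.8] dist 208 turn 139 rows>=19.4
```

>>> step_arm --pt "-9 -2 5 0 0 7" --pt "-18 -4 10 0 0 14" --pt "-28 -6 15 0 0 21" --pt "-37 -8 20 0 0 28" --pt "-46 -10 25 0 0 35" --pt "-56 -12 30 0 0 42" --pt "-65 -14 35 0 0 49" --pt "-75 -16 41 0 0 56" --pt "-84 -18 46 0 0 63" --pt "-93 -20 52 0 0 69"

```text
time: 6.43
position: [0.5695, -0.3, 0.2176]
tcp_rot: [-179.9, 0.5, 50.0]
contact_force: [0.1, -0.5, 0.0]
grip_width: 0.993
```

```bash
python3 - <<'E'
from h import *; from plant import *
o=get_obs();print(o["position"],o["tcp_rot"],o["qpos"]);move(o,[.585,-.39,.18],rot(-19.5,0))
E
```

```text
[ 0.5695 -0.3     0.2176] [-179.8819    0.4884   49.9745] [-32.6017  17.567   67.2679  -0.4711  95.3451   7.3811]
row [-58.6  69.8  37.9] [ 0.2  0.5 69.5] dist 99 turn 69 rows>=9.7
```

>>> step_arm --pt "-6 7 4 0 0 7" --pt "-12 14 8 0 0 14" --pt "-18 21 12 0 0 21" --pt "-24 28 15 0 0 28" --pt "-30 35 19 0 0 35" --pt "-36 42 23 0 0 42" --pt "-42 49 27 0 0 49" --pt "-48 56 31 0 0 56" --pt "-54 63 34 0 0 63" --pt "-59 70 38 0 0 69"

```text
time: 7.27
position: [0.5844, -0.3905, 0.1777]
tcp_rot: [179.6, 0.5, -19.4]
contact_force: [0.4, -1.2, -0.3]
grip_width: 0.99
```

```bash
python3 - <<'E'
from h import *
o,d=snap("wrist","wrist6");print(o["position"],o["tcp_rot"],o["qpos"])
E
```

```text
[ 0.5844 -0.3905  0.1777] [179.6354   0.4836 -19.3763] [-38.1507  26.1201  60.4141  -0.5019  93.8063  71.1922]
```

View pics/wrist6.png

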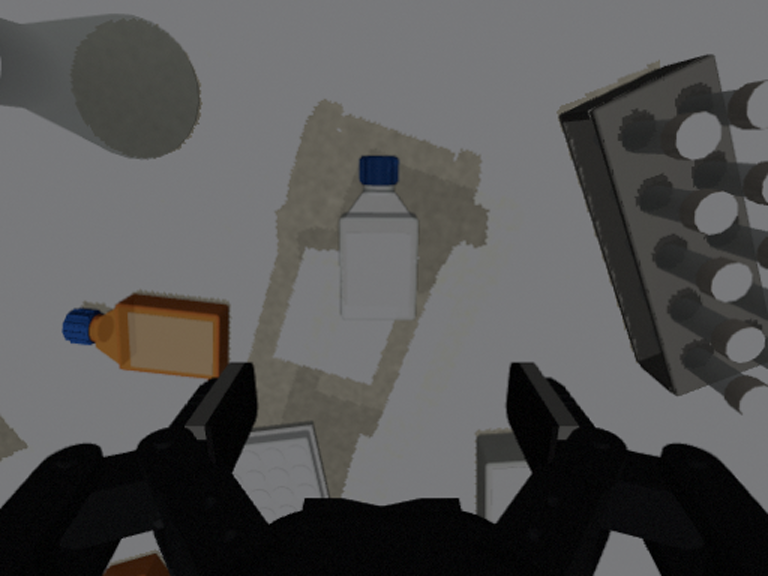

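Wrist view: flask block spans (340,217)–(415,320), cap end at (379,157), aligned with the tool.

```bash
python3 - <<'E'
from h import *
o,d=pickle.load(open("wrist6.pkl","rb"));g=lambda P:(np.array(P,float)+.5)*2/3-.5
P=g([(341,218),(416,218),(341,320),(415,320),(379,157),(378,270)]);z=[.025]*4+[.02]+[.025]
a=onplane(*(o,d),P,z) if 0 else np.array([onplane(o,d,[p],q)[0] for p,q in zip(P,z)]);print(np.c_[a,depthpts(o,d,P)])
f=(a[0]+a[1]-a[2]-a[3])[:2];print("len,w",np.linalg.norm(f)/2,np.linalg.norm((a[0]-a[1])),"heading",np.degrees(np.arctan2(f[1],f[0])))
c=a[:4].mean(0);print("center",c,"heading cap",np.degrees(np.arctan2(*(a[4]-c)[[1,0]])))
# two-view height: scene cap and block back edge vs wrist
S=pickle.load(open("scene0.pkl","rb"))
fa=(np.array([(367,214),(441,250),(478,146)],float)+.5)/6-.5+[270,200]
print("tri",tri(*S,fa,o,d,g([(341,320),(415,320),(379,170)])))
for zz in (.1,.018): move(o,[c[0],c[1],zz],rot(np.degrees(np.arctan2(f[1],f[0]))))
E
```

```text
[[ 0.6242 -0.3775  0.025   0.6236 -0.377   0.0208]
 [ 0.6081 -0.4228  0.025   0.6073 -0.4229  0.0211]
 [ 0.5582 -0.352   0.025   0.5491 -0.3463 -0.0002]
 [ 0.541  -0.4002  0.025   0.5307 -0.3989  0.0007]
 [ 0.6513 -0.413   0.02    0.6513 -0.413   0.0182]
 [ 0.5835 -0.3882  0.025   0.5838 -0.3883  0.0261]]
len,w 0.07069374597645864 0.048095400659230084 heading -19.88536486587216
center [ 0.5829 -0.3882  0.025 ] heading cap -19.98038961382294
tri [[ 0.5561 -0.3498  0.0188  0.0017]
 [ 0.5409 -0.4009  0.0249  0.0013]
 [ 0.6437 -0.4096  0.0166  0.0014]]
row [-1.6 -2.2 77.7] [0.4 0.5 0.5] dist 78 turn 1 rows>=1.9
row [ -0.9  -2.7 159.7] [0.4 0.5 0.5] dist 160 turn 1 rows>=3.8
```

>>> step_arm --pt "-1 -2 30 0.4 0.5 0.5" --pt "-1 -2 68 0.4 0.5 0.5" --pt "-1 -2.5 105 0.4 0.5 0.5" --pt "-1 -2.5 135 0.4 0.5 0.5" --pt "-1 -2.5 152 0.4 0.5 0.5" --pt "-1 -2.5 160 0.4 0.5 0.5" --pt "-1 -2.5 160 0.4 0.5 0.5"

```text
time: 7.9
position: [0.5803, -0.3879, 0.0119]
tcp_rot: [-179.9, 0.5, -20.0]
contact_force: [-0.3, -0.8, 0.0]
grip_width: 0.996
```

>>> step_arm --pt "0 0 0 0 0 0" --pt "0 0 0 0 0 0" --pt "0 0 0 0 0 0" --pt "0 0 0 0 0 0" --pt "0 0 0 0 0 0" --gripper 40 --grip_force 30

```text
time: 8.32
position: [0.5813, -0.3887, 0.0142]
tcp_rot: [-179.9, 0.3, -20.0]
contact_force: [-0.0, -0.0, 3.0]
grip_width: 0.605
```

```bash
python3 - <<'E'
from h import *
o,d=snap("wrist","wrist7");print(o["position"],o["tcp_rot"],o["qpos"],o["contact_force"],o["grip_width"]*85.4)
E
```

```text
[ 0.5813 -0.3887  0.0142] [-179.9293    0.2536  -20.0007] [-38.4022  31.5973  71.7164  -0.0134  76.9493  71.6017] [-0.0112 -0.0264  2.9774] 51.64600040387958
```

View pics/wrist7.png

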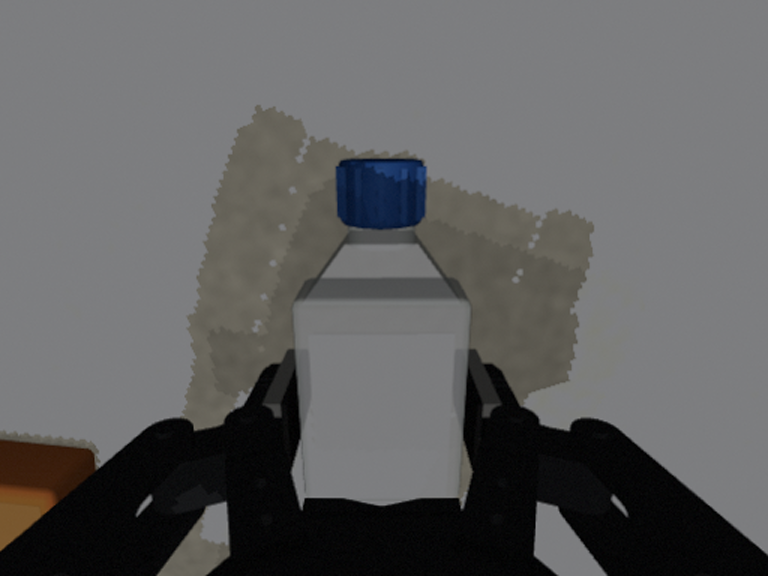

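Gripped at 51.6 mm. Lift and carry with yaw increasing.

```bash
python3 - <<'E'
from h import *; from plant import *
print(c2w([-.057,0,.1]));o=get_obs()
move(o,[.56,-.30,.25],rot(-20+69))
E
```

```text
[0.5989 0.0754 0.1   ]
row [ -51.4  -76.3 -235.5] [ -0.2   0.2 -69. ] dist 253 turn 69 rows>=9.6
```

>>> step_arm --pt "0 0 -10 0 0 0" --pt "0 0 -30 0 0 -3" --pt "0 0 -60 0 0 -10" --pt "-5 -10 -95 0 0 -17" --pt "-12 -20 -130 0 0 -24" --pt "-20 -30 -165 0 0 -31" --pt "-28 -40 -195 0 0 -38" --pt "-36 -52 -215 0 0 -45" --pt "-44 -64 -230 0 0 -52" --pt "-51 -76 -236 0 0 -59"

```text
time: 9.2
position: [0.5607, -0.3003, 0.2554]
tcp_rot: [179.9, -0.0, 39.3]
contact_force: [0.7, -0.1, -1.0]
grip_width: 0.605
```

```bash
python3 - <<'E'
from h import *; from plant import *
o=get_obs();print(o["position"],o["tcp_rot"],o["qpos"],o["grip_width"]*85.4)
move(o,[.545,-.15,.27],rot(38+70))
E
```

```text
[ 0.5607 -0.3003  0.2554] [179.8903  -0.0395  39.3345] [-33.2811  15.958   65.0215   0.0049  98.904   17.3852] 51.64087531615671
row [  83.2 -126.1  -14.8] [  0.1   0.  -68.7] dist 152 turn 69 rows>=9.6
```

>>> step_arm --pt "8 -12 -1 0 0 -7" --pt "17 -25 -3 0 0 -14" --pt "25 -38 -4 0 0 -21" --pt "33 -50 -6 0 0 -28" --pt "42 -63 -7 0 0 -35" --pt "50 -76 -9 0 0 -42" --pt "58 -88 -10 0 0 -49" --pt "66 -101 -12 0 0 -56" --pt "75 -113 -13 0 0 -63" --pt "83 -126 -15 0 0 -69"

```text
time: 10.03
position: [0.5445, -0.1494, 0.2707]
tcp_rot: [179.9, 0.1, 108.7]
contact_force: [-0.4, 0.5, -0.6]
grip_width: 0.602
```

```bash
python3 - <<'E'
from h import *; from plant import *
o=get_obs();print(o["position"],o["tcp_rot"],o["qpos"],o["grip_width"]*85.4)
move(o,c2w([-.085,0,.27]),rot(188.1))
E
```

```text
[ 0.5445 -0.1494  0.2707] [179.9197   0.0936 108.6617] [-21.0845   6.617   74.248   -0.0209  99.0133 -39.7496] 51.450642011753324
row [200.7  95.9   0.5] [  0.    0.1 -79.4] dist 222 turn 79 rows>=11.1
```

>>> step_arm --pt "18 8 0 0 0 -7" --pt "36 17 0 0 0 -14" --pt "55 26 0 0 0 -21" --pt "73 35 0 0 0 -28" --pt "91 44 0 0 0 -35" --pt "110 52 0 0 0 -42" --pt "128 61 0 0 0 -49" --pt "146 70 0 0 0 -56" --pt "165 79 0 0 0 -63" --pt "183 87 0 0 0 -70"

```text
time: 10.87
position: [0.5682, 0.0529, 0.2712]
tcp_rot: [-179.9, 0.1, 179.0]
contact_force: [-0.0, 0.6, -0.8]
grip_width: 0.602
```

```bash
python3 - <<'E'
from h import *; from plant import *
o,d=snap("wrist","wrist8");snap("scene","scene8");print(o["position"],o["tcp_rot"],o["qpos"],o["grip_width"]*85.4,w2c(o["position"]))
for p in [(-.085,0,.2),(-.057,0,.15),(-.057,0,.10),(-.057,0,.079)]: move(o,c2w(p),rot(188.1))
E
```

```text
[0.5682 0.0529 0.2712] [-179.942     0.1266  179.0189] [ -0.3406   7.3781  73.3559  -0.0602  99.14   -89.3691] 51.427138199494 [-0.0906 -0.0179  0.2712]
row [-2.5 18.6 71.2] [-0.1  0.1 -9.1] dist 74 turn 9 rows>=1.8
row [-30.1  23.1 121.2] [-0.1  0.1 -9.1] dist 127 turn 9 rows>=3.0
row [-29.9  23.2 171.2] [-0.1  0.1 -9.1] dist 175 turn 9 rows>=4.2
row [-29.9  23.2 192.2] [-0.1  0.1 -9.1] dist 196 turn 9 rows>=4.7
```

View pics/wrist8.png

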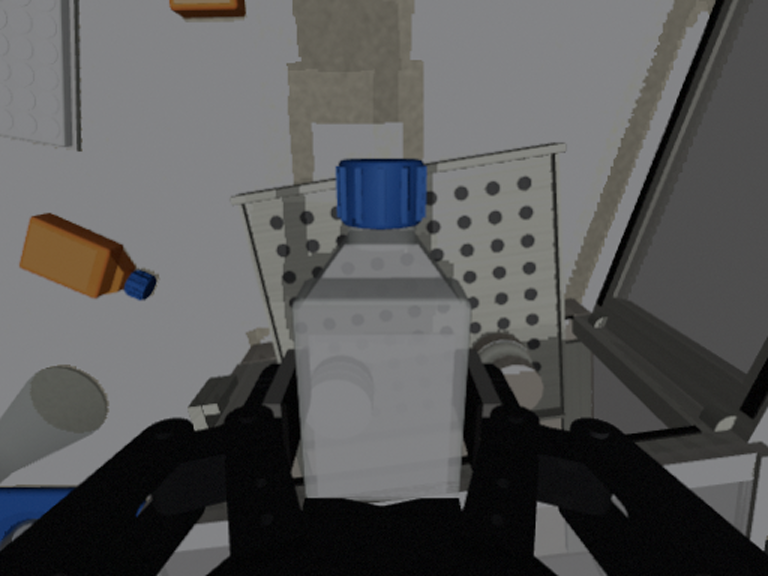

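View pics/scene8.png

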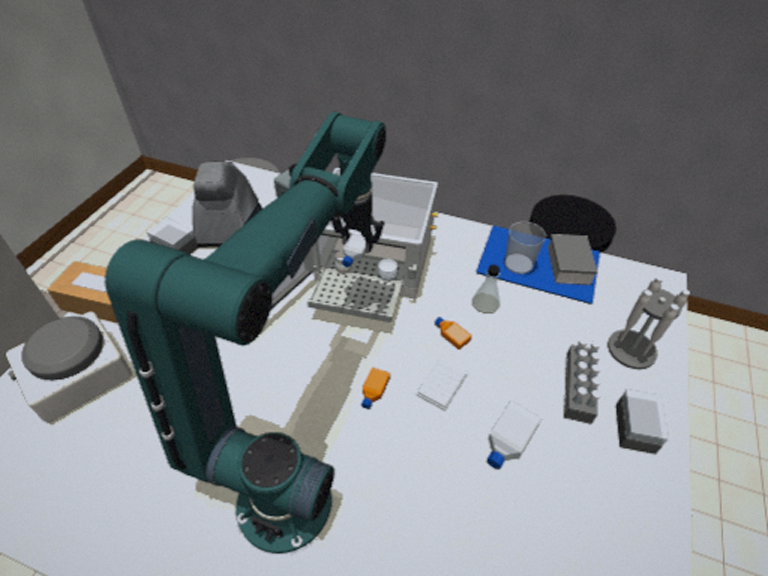

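>>> step_arm --pt "-2 9 20 0 0 -5" --pt "-3 18 45 0 0 -9" --pt "-6 23 70 0 0 -9" --pt "-16 23 85 0 0 -9" --pt "-26 23 105 0 0 -9" --pt "-30 23 125 0 0 -9" --pt "-30 23 145 0 0 -9" --pt "-30 23 160 0 0 -9" --pt "-30 23 171 0 0 -9" --pt "-30 23 171 0 0 -9"

```text
time: 11.8
position: [0.597, 0.0761, 0.0971]
tcp_rot: [180.0, -0.2, -172.1]
contact_force: [0.1, 0.5, -1.1]
grip_width: 0.609
```

```bash
python3 - <<'E'
from h import *; from plant import *
o,d=snap("wrist","wrist9");snap("scene","scene9");print(o["position"],o["tcp_rot"],o["contact_force"],o["grip_width"]*85.4,w2c(o["position"]))
for p in [(-.057,0,.076)]: move(o,c2w(p),rot(188.1))
E
```

```text
[0.597  0.0761 0.0971] [ 179.9954   -0.2186 -172.1423] [ 0.0698  0.4933 -1.0981] 51.9660867393118 [-0.0587  0.001   0.0971]
row [-1.8 -1.  21.1] [ 0.  -0.2 -0.2] dist 21 turn 0 rows>=0.5
```

View pics/wrist9.png

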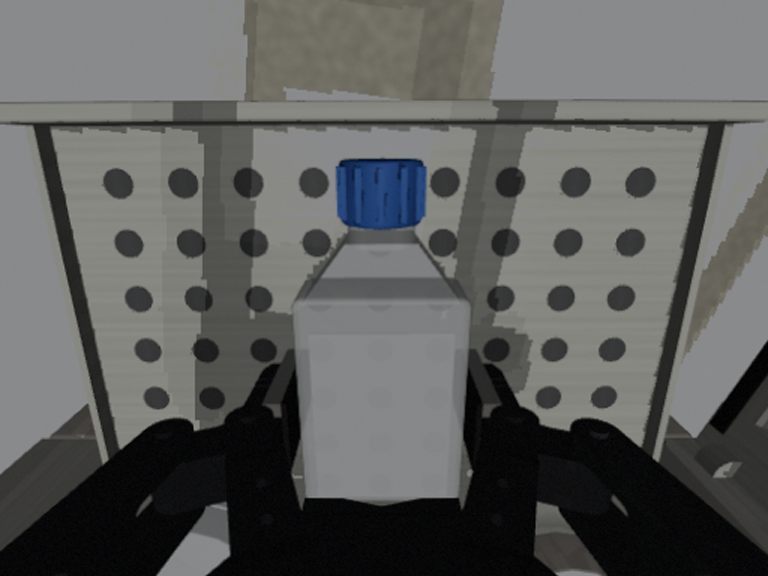

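The flask hangs centred behind the lip with its cap towards it (cap at (381,190), lip at row ~110). Lowering.

>>> step_arm --pt "-1 -1 6 0 0 0" --pt "-2 -1 12 0 0 0" --pt "-2 -1 16 0 0 0" --pt "-2 -1 19 0 0 0" --pt "-2 -1 21 0 0 0" --pt "-2 -1 21 0 0 0"

```text
time: 12.4
position: [0.6007, 0.0758, 0.0788]
tcp_rot: [-180.0, 0.0, -172.1]
contact_force: [-0.0, 0.2, -0.5]
grip_width: 0.603
```

```bash
python3 - <<'E'
from h import *; from plant import *
o=get_obs();print(o["position"],o["tcp_rot"],o["contact_force"],o["grip_width"]*85.4,w2c(o["position"]))
E
```

```text
[0.6007 0.0758 0.0788] [-179.9866    0.0483 -172.1002] [-0.0382  0.2454 -0.4534] 51.471086037955516 [-0.0551  0.0002  0.0788]
```

>>> step_arm --pt "1 0 3 0 0 0" --pt "1 0 4 0 0 0" --pt "1 0 5 0 0 0" --pt "1 0 5 0 0 0"

```text
time: 12.73
position: [0.5999, 0.0757, 0.0742]
tcp_rot: [-180.0, 0.1, -172.1]
contact_force: [-0.9, 0.2, 0.7]
grip_width: 0.6
```

>>> step_arm --pt "0 0 0 0 0 0" --pt "0 0 0 0 0 0" --pt "0 0 0 0 0 0" --pt "0 0 0 0 0 0" --gripper 75

```text
time: 13.07
position: [0.5999, 0.0757, 0.0742]
tcp_rot: [-180.0, 0.1, -172.1]
contact_force: [-1.1, 0.5, -0.4]
grip_width: 0.879
```

```bash
python3 - <<'E'
from h import *
o,d=snap("wrist","wrist10");print(o["position"],o["contact_force"],o["grip_width"]*85.4,w2c(o["position"]))
E
```

```text
[0.5999 0.0757 0.0742] [-1.0806  0.5107 -0.4356] 75.03026777154997 [-0.0559  0.0002  0.0742]
```

View pics/wrist10.png

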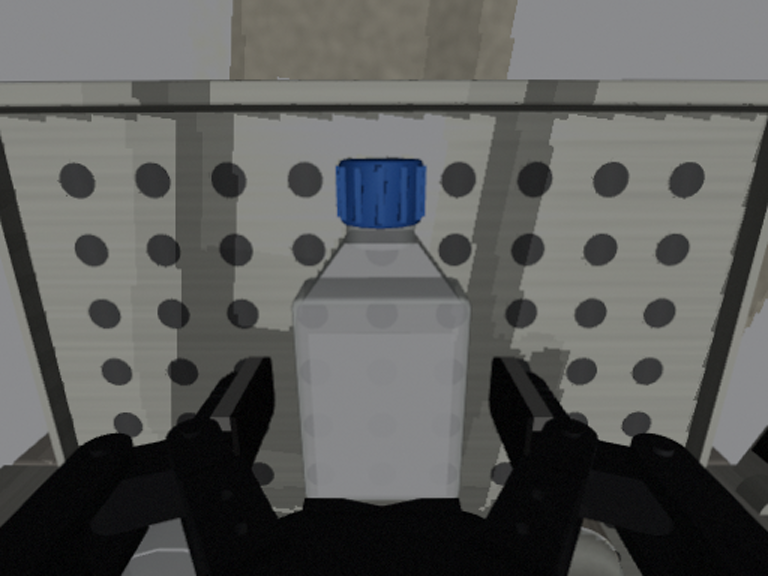

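Flask released flat on the deck with the cap behind the lip. Lift clear and go in front of the lip.

>>> step_arm --pt "0 0 -10 0 0 0" --pt "0 0 -35 0 0 0" --pt "0 0 -70 0 0 0" --pt "5 0 -105 0 0 0" --pt "25 0 -130 0 -4 0" --pt "55 0 -140 0 -10 0" --pt "85 0 -140 0 -17 0" --pt "115 0 -140 0 -24 0" --pt "140 0 -135 0 -31 0" --pt "145 0 -130 0 -35 0"

```text
time: 13.95
position: [0.4513, 0.056, 0.2022]
tcp_rot: [-179.9, 35.3, -172.0]
contact_force: [-0.5, -0.1, -1.2]
grip_width: 0.88
```

```bash
python3 - <<'E'
from h import *
o,d=snap("wrist","wrist11");lip(o,d);print(o["position"],o["tcp_rot"],o["contact_force"],w2c(o["position"]))
for p in [(-.2,0,.078),(-.17,0,.078)]:move(o,c2w(p),rot(188.1,35))
E
```

```text
lip px 2550 x pct [-0.1486 -0.1477 -0.147  -0.1442  0.0075] y [-0.1172  0.1364]
[0.4513 0.056  0.2022] [-179.9485   35.2696 -172.0454] [-0.536  -0.0647 -1.249 ] [-0.2059  0.0016  0.2022]
row [ 66.9  -1.5 104.8] [-0.1  0.3 -0.1] dist 124 turn 0 rows>=3.0
row [ 42.4  -1.4 122.1] [-0.1  0.3 -0.1] dist 129 turn 0 rows>=3.1
```

View pics/wrist11.png

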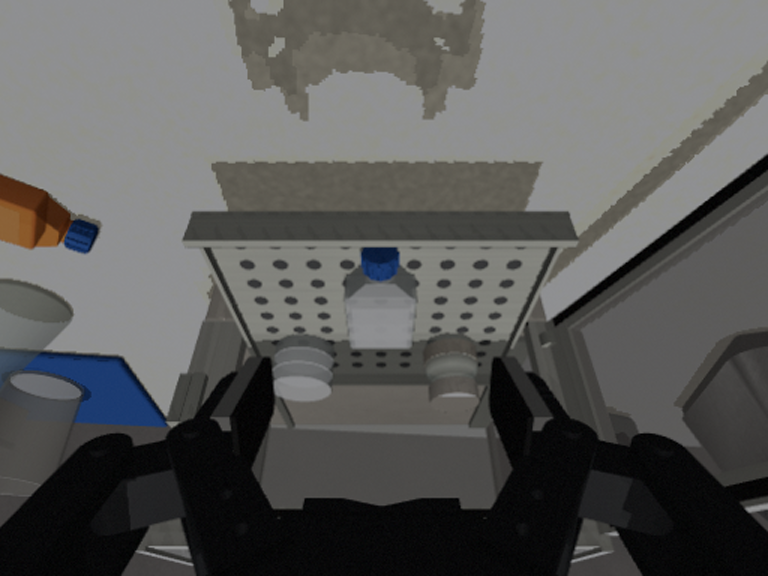

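Flask lies at (380,300) between dishes and jar, cap at the lip. Now lower in front of the lip with the fingers closed.

>>> step_arm --pt "0 0 0 0 0 0" --pt "22 0 35 0 0 0" --pt "44 -1 70 0 0 0" --pt "64 -1 100 0 0 0" --pt "66 -1 103 0 0 0" --pt "56 -1 110 0 0 0" --pt "50 -1 115 0 0 0" --pt "46 -1 118 0 0 0" --pt "46 -1 118 0 0 0" --gripper 0

```text
time: 14.75
position: [0.4816, 0.0593, 0.0773]
tcp_rot: [180.0, 35.1, -172.1]
contact_force: [0.5, 0.4, 0.7]
grip_width: 0.007
```

```bash
python3 - <<'E'
from h import *
o,d=snap("wrist","wrist12");lip(o,d);print(o["position"],o["tcp_rot"],o["contact_force"],w2c(o["position"]))
for p in [(-.1,0,.078),(.003,0,.078)]:move(o,c2w(p),rot(188.1,35))
E
```

```text
lip px 4236 x pct [-0.1492 -0.1482 -0.1477 -0.147  -0.1434] y [-0.1177  0.1182]
[0.4816 0.0593 0.0773] [ 179.9942   35.1213 -172.0643] [0.5044 0.3675 0.689 ] [-0.1753  0.0007  0.0773]
row [-62.   -0.4  42.7] [-0.1  0.1 -0.1] dist 75 turn 0 rows>=1.8
row [-146.3   -0.2  102. ] [-0.1  0.1 -0.1] dist 178 turn 0 rows>=4.3
```

View pics/wrist12.png

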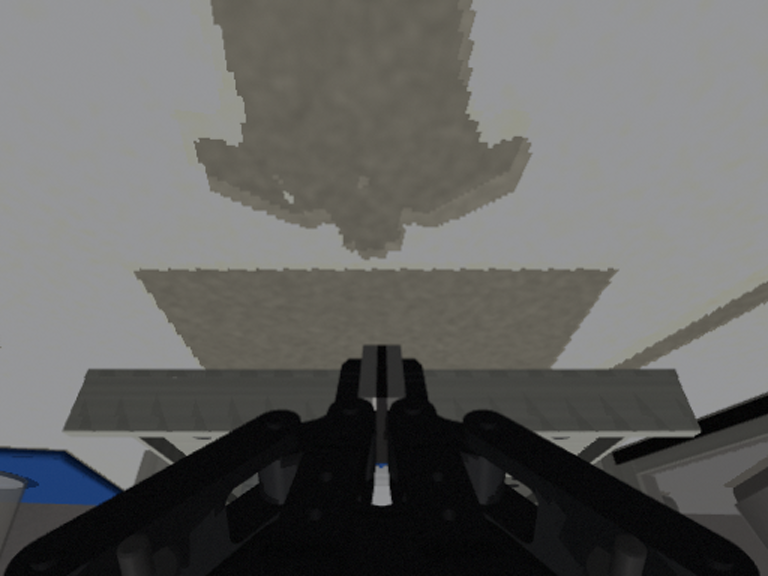

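>>> step_arm --pt "-4 0 3 0 0 0" --pt "-9 0 6 0 0 0" --pt "-16 0 11 0 0 0" --pt "-25 0 17 0 0 0" --pt "-35 0 24 0 0 0" --pt "-46 0 32 0 0 0" --pt "-57 0 39 0 0 0" --pt "-67 0 46 0 0 0" --pt "-76 0 52 0 0 0" --pt "-84 0 58 0 0 0"

```text
time: 15.63
position: [0.5825, 0.0736, 0.077]
tcp_rot: [180.0, 35.0, -172.1]
contact_force: [-3.4, -0.9, 2.0]
grip_width: -0.002
```

```bash
python3 - <<'E'
from h import *
o,d=snap("wrist","wrist13");lip(o,d);print(o["position"],o["tcp_rot"],o["contact_force"],w2c(o["position"]))
for p in [(-.0,0,.078)]:move(o,c2w(p),rot(188.1,35))
E
```

```text
lip px 5763 x pct [-0.0567 -0.0556 -0.055  -0.0542  0.0101] y [-0.1178  0.138 ]
[0.5825 0.0736 0.077 ] [ 179.9738   35.0097 -172.0655] [-3.4264 -0.9208  2.0139] [-0.0735  0.0006  0.077 ]
row [-60.7  -0.4  41.4] [-0.1  0.  -0.1] dist 73 turn 0 rows>=1.8
```

View pics/wrist13.png

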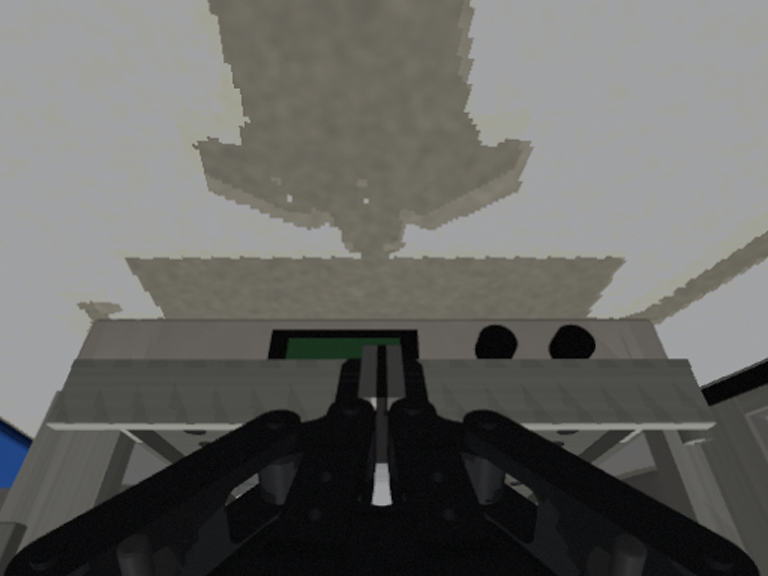

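>>> step_arm --pt "-7 0 5 0 0 0" --pt "-15 0 10 0 0 0" --pt "-23 0 16 0 0 0" --pt "-31 0 21 0 0 0" --pt "-39 0 27 0 0 0" --pt "-47 0 32 0 0 0" --pt "-54 0 37 0 0 0" --pt "-59 0 41 0 0 0" --pt "-63 0 44 0 0 0" --pt "-64 0 45 0 0 0"

```text
time: 16.52
position: [0.6596, 0.0841, 0.0783]
tcp_rot: [-180.0, 34.8, -172.0]
contact_force: [-36.0, -7.3, 23.2]
grip_width: -0.002
```

```bash
python3 - <<'E'
from h import *
o,d=snap("wrist","wrist14");lip(o,d,.5,.72);print(o["position"],o["tcp_rot"],o["contact_force"],w2c(o["position"]))
E
```

```text
lip px 6089 x pct [0.0061 0.0213 0.0219 0.0225 0.0263] y [-0.1256  0.1189]
[0.6596 0.0841 0.0783] [-179.967    34.7704 -171.9658] [-36.0244  -7.2977  23.1832] [0.0043 0.0001 0.0783]
```

View pics/wrist14.png

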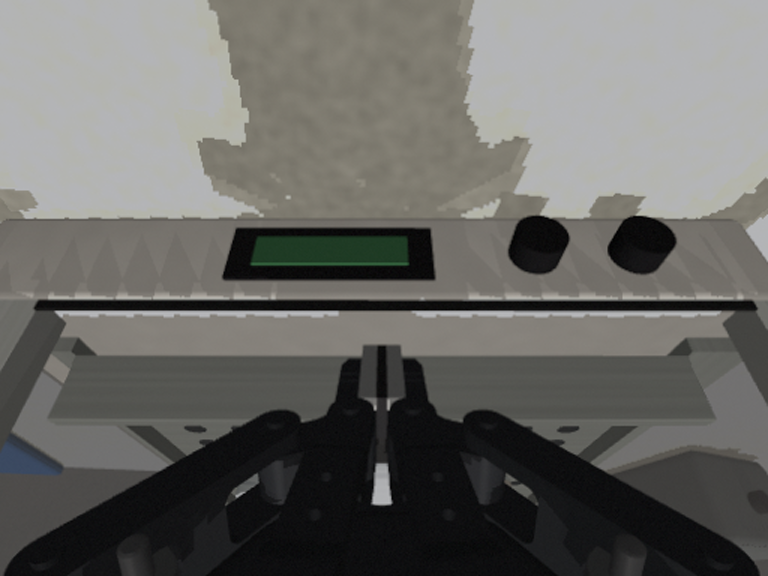

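Shelf home: face at cab x 0.0219, pressed against its stop. Back out and raise.

>>> step_arm --pt "3 0 -2 0 0 0" --pt "16 0 -12 0 0 0" --pt "40 0 -28 0 0 0" --pt "70 0 -49 0 0 0" --pt "100 0 -70 0 0 0" --pt "115 0 -95 0 0 0" --pt "110 0 -130 0 6 0" --pt "95 0 -165 0 13 0" --pt "75 0 -195 0 20 0" --pt "55 0 -225 0 27 0"

```text
time: 17.4
position: [0.4881, 0.0599, 0.221]
tcp_rot: [-180.0, 12.1, -172.0]
contact_force: [1.0, 0.8, -0.0]
grip_width: -0.002
```

```bash
python3 - <<'E'
from h import *
o,d=snap("wrist","wrist15");lip(o,d,.5,.72);snap("scene","scene15");snap("side","side15");print(o["position"],o["tcp_rot"],o["qpos"],w2c(o["position"]))
E
```

```text
lip px 242 x pct [-0.0019 -0.0008 -0.      0.0041  0.0145] y [-0.1398  0.1397]
[0.4881 0.0599 0.221 ] [-179.9596   12.097  -171.9805] [ -0.7348 -10.4179  97.1667   1.8087  81.2893 -98.8366] [-0.1688  0.0003  0.221 ]
```

View pics/wrist15.png

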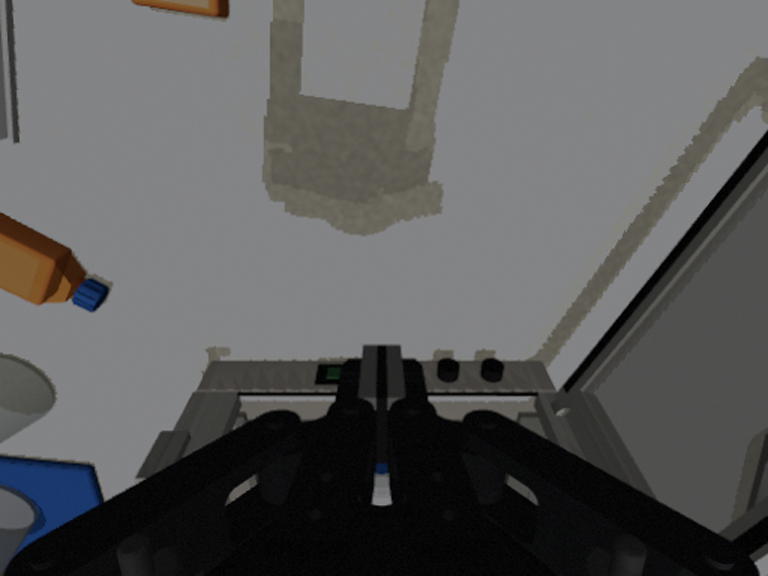

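View pics/scene15.png

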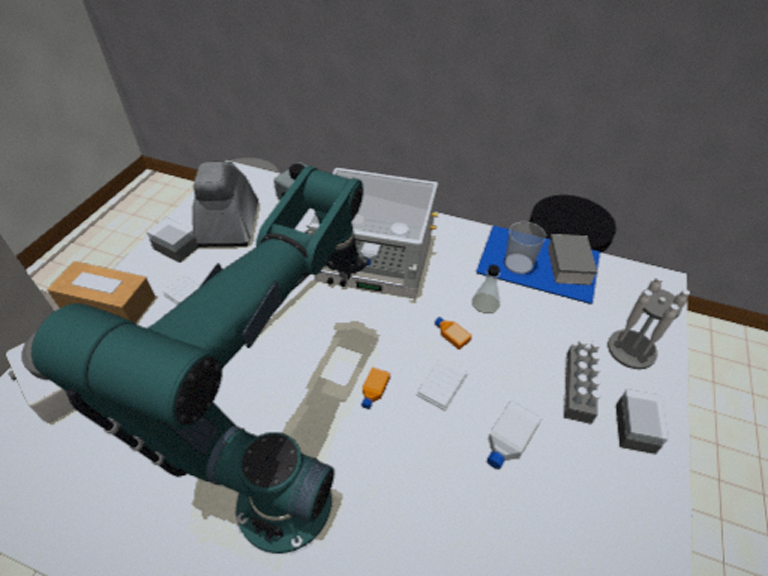

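```bash
cat >> h.py <<'E'
def doorpt(th,off,z=.19,r=.225):
    return c2w(np.array([-r*np.sin(th)-off*np.cos(th), .15-r*np.cos(th)+off*np.sin(th), z]))
E
python3 - <<'E'
from h import *; from plant import *
o,d=pickle.load(open("wrist15.pkl","rb"))
v,u=np.mgrid[0:384,0:512];c0,r=rays(o,d,np.c_[u.ravel(),v.ravel()]);W=(c0+r*d["depth"].ravel()[:,None]).reshape(384,512,3)
K=w2c(W);m=(u>360)&(v>60)&(W[...,2]>.17)&(W[...,2]<.217)&(K[...,0]<-.02)&(K[...,1]>.13)&(d["depth"]>0);q=K[m][:,:2]
print(m.sum(),q.min(0),q.max(0));l=cv2.fitLine(q.astype(np.float32),cv2.DIST_HUBER,0,.01,.01).ravel();print(l, "theta",np.degrees(np.arctan2(abs(l[0]),-abs(l[1]))))
o=get_obs()
for th,off,z in[(1.97,.1,.30),(1.97,.07,.19),(1.97,.031,.19)]: print(doorpt(th,off,z));move(o,doorpt(th,off,z),rot(188.1,0))
E
```

```text
3476 [-0.1028  0.1662] [-0.0301  0.1962]
[ 0.9281 -0.3723 -0.0673  0.1812] theta 111.85552
[0.4421 0.386  0.3   ]
row [-11.9 329.5 -75. ] [-0.1 12.9 -0. ] dist 338 turn 13 rows>=8.1
[0.4345 0.357  0.19  ]
row [ 24.1 302.   29.7] [-0.1 12.9 -0. ] dist 304 turn 13 rows>=7.3
[0.4245 0.3193 0.19  ]
row [ 38.8 266.1  26.4] [-0.1 12.9 -0. ] dist 270 turn 13 rows>=6.5
```

>>> step_arm --pt "-8 5 -38 0 2 0" --pt "-15 25 -75 0 5 0" --pt "-15 63 -80 0 9 0" --pt "-14 102 -80 0 13 0" --pt "-13 141 -78 0 13 0" --pt "-12 180 -76 0 13 0" --pt "-12 219 -75 0 13 0" --pt "-12 258 -75 0 13 0" --pt "-12 297 -75 0 13 0" --pt "-12 330 -75 0 13 0"

```text
time: 18.38
position: [0.4414, 0.3891, 0.2986]
tcp_rot: [-180.0, -0.1, -171.8]
contact_force: [1.0, -0.2, 0.4]
grip_width: 0.0
```

```bash
python3 - <<'E'
from h import *; from plant import *
o,d=snap("wrist","wrist16");snap("scene","scene16");print(o["position"],o["tcp_rot"],o["qpos"],w2c(o["position"]))
for th,off,z in[(1.96,.08,.28),(1.96,.07,.19),(1.96,.031,.19)]: print(doorpt(th,off,z));move(o,doorpt(th,off,z),rot(188.1,0))
E
```

```text
[0.4414 0.3891 0.2986] [-179.958    -0.0848 -171.8466] [ 35.8739   9.8085  67.5242   0.0023 102.7619 -62.279 ] [-0.1687  0.3328  0.2986]
[0.4357 0.3647 0.28  ]
row [  9.1 -23.4  18.6] [-0.  -0.1  0.1] dist 31 turn 0 rows>=0.7
[0.4332 0.355  0.19  ]
row [ 12.8 -32.5 108.6] [-0.  -0.1  0.1] dist 114 turn 0 rows>=2.7
[0.4236 0.3171 0.19  ]
row [ 27.6 -68.6 108.7] [-0.  -0.1  0.1] dist 131 turn 0 rows>=3.2
```

View pics/wrist16.png

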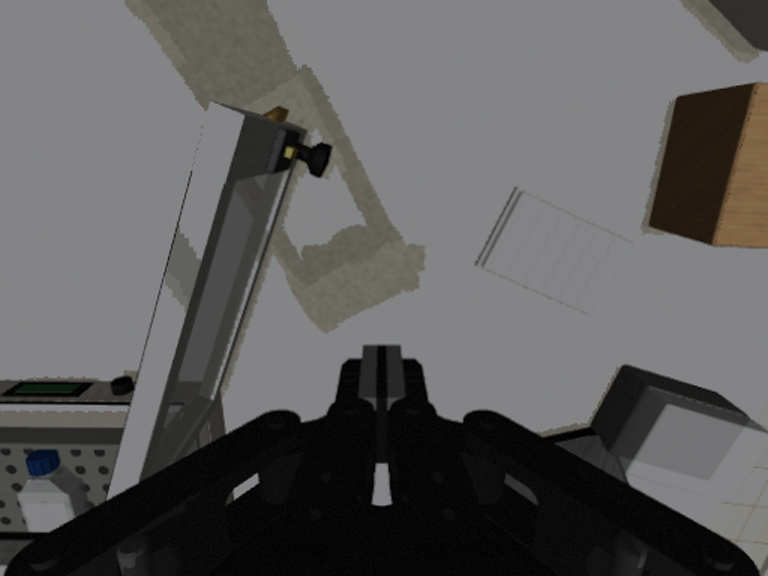

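View pics/scene16.png

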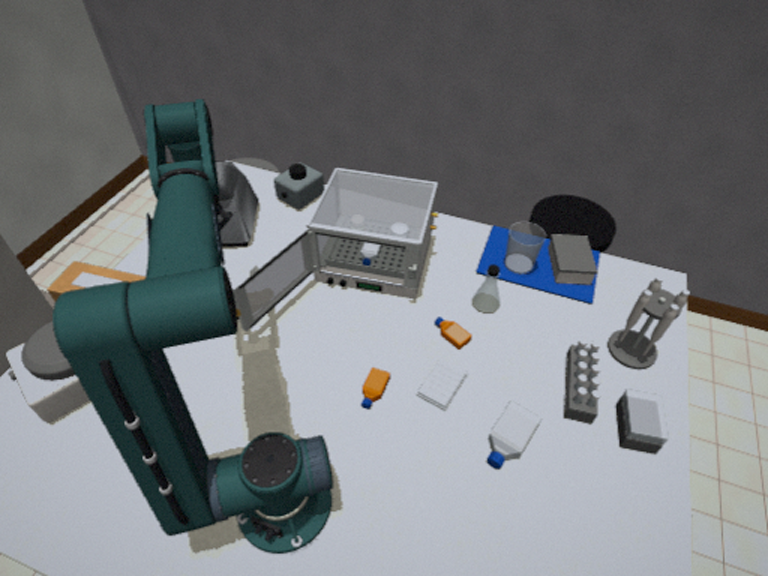

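Shelf home with flask, jar and dishes standing; the tool is left of the door's outer face. Lower and start pushing.

>>> step_arm --pt "4 -10 36 0 0 0" --pt "8 -20 72 0 0 0" --pt "12 -30 100 0 0 0" --pt "13 -33 106 0 0 0" --pt "16 -42 107 0 0 0" --pt "20 -50 107 0 0 0" --pt "23 -58 107 0 0 0" --pt "23 -58 107 0 0 0"

```text
time: 19.15
position: [0.4273, 0.3292, 0.1938]
tcp_rot: [179.9, 0.1, -171.6]
contact_force: [-0.1, 1.0, 0.4]
grip_width: 0.002
```

```bash
python3 - <<'E'
from h import *; from plant import *
o,d=snap("wrist","wrist17");print(o["position"],o["contact_force"],o["tcp_rot"],w2c(o["position"]))
for th in np.arange(1.96,1.2,-.08): move(o,doorpt(th,.029,.19),rot(188.1,0))
E
```

```text
[0.4273 0.3292 0.1938] [-0.0868  0.9666  0.372 ] [ 179.9143    0.1078 -171.6427] [-0.1911  0.2755  0.1938]
row [  6.1 -13.3   3.8] [0.1 0.1 0.3] dist 15 turn 0 rows>=0.4
row [ 14.5 -29.3   3.7] [0.1 0.1 0.3] dist 33 turn 0 rows>=0.8
row [ 21.6 -46.    3.7] [0.1 0.1 0.3] dist 51 turn 0 rows>=1.2
row [ 27.4 -63.2   3.7] [0.1 0.1 0.3] dist 69 turn 0 rows>=1.7
row [ 31.7 -80.9   3.6] [0.1 0.1 0.3] dist 87 turn 0 rows>=2.1
row [ 34.6 -98.8   3.6] [0.1 0.1 0.3] dist 105 turn 0 rows>=2.5
row [  36.1 -116.9    3.6] [0.1 0.1 0.3] dist 122 turn 0 rows>=2.9
row [  36.1 -135.     3.5] [0.1 0.1 0.3] dist 140 turn 0 rows>=3.4
row [  34.7 -153.1    3.5] [0.1 0.1 0.3] dist 157 turn 0 rows>=3.8
row [  31.9 -171.     3.5] [0.1 0.1 0.3] dist 174 turn 0 rows>=4.2
```

View pics/wrist17.png

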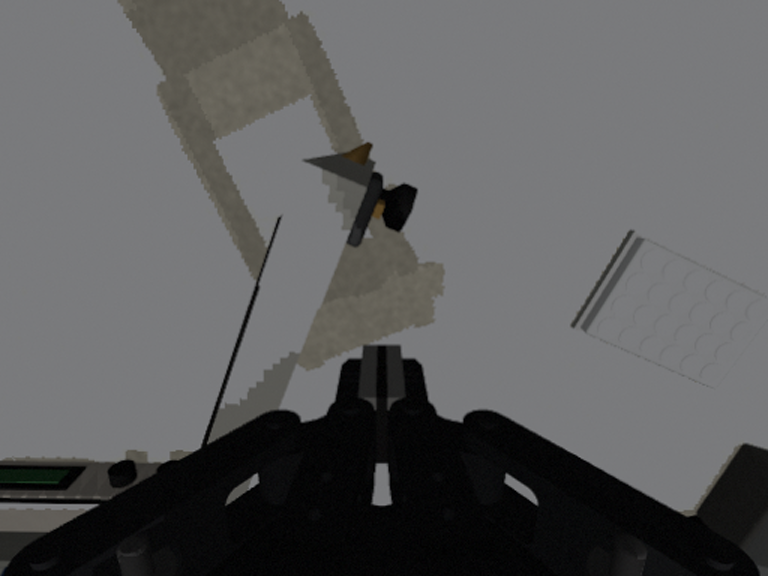

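>>> step_arm --pt "3 -6 3 0 0 0" --pt "6 -13 4 0 0 0" --pt "10 -21 4 0 0 0" --pt "15 -29 4 0 0 0" --pt "18 -38 4 0 0 0" --pt "22 -46 4 0 0 0" --pt "25 -55 4 0 0 0" --pt "28 -65 4 0 0 0" --pt "31 -77 4 0 0 0" --pt "33 -90 4 0 0 0"

```text
time: 20.03
position: [0.408, 0.2356, 0.1902]
tcp_rot: [179.8, 0.2, -171.6]
contact_force: [2.5, 1.3, 5.2]
grip_width: 0.001
```

```bash
python3 - <<'E'
from h import *; from plant import *
o,d=snap("wrist","wrist18");print(o["position"],o["contact_force"],o["tcp_rot"],w2c(o["position"]))
for th in np.arange(1.6,.7,-.08): print(round(th,2),end=" ");move(o,doorpt(th,.029,.19),rot(188.1,0))
E
```

```text
[0.408  0.2356 0.1902] [2.5156 1.3493 5.1701] [ 179.8337    0.2281 -171.5894] [-0.2234  0.1855  0.1902]
1.6 row [0.7 0.1 0.2] [0.2 0.2 0.3] dist 1 turn 0 rows>=0.1
1.52 row [  2.9 -17.9   0.2] [0.2 0.2 0.3] dist 18 turn 0 rows>=0.4
1.44 row [  3.7 -36.1   0.1] [0.2 0.2 0.3] dist 36 turn 0 rows>=0.9
1.36 row [  3.  -54.2   0.1] [0.2 0.2 0.3] dist 54 turn 0 rows>=1.3
1.28 row [  0.9 -72.2   0. ] [0.2 0.2 0.3] dist 72 turn 0 rows>=1.7
1.2 row [ -2.7 -90.   -0. ] [0.2 0.2 0.3] dist 90 turn 0 rows>=2.2
1.12 row [  -7.6 -107.5   -0. ] [0.2 0.2 0.3] dist 108 turn 0 rows>=2.6
1.04 row [ -14.  -124.5   -0.1] [0.2 0.2 0.3] dist 125 turn 0 rows>=3.0
0.96 row [ -21.7 -140.9   -0.1] [0.2 0.2 0.3] dist 143 turn 0 rows>=3.4
0.88 row [ -30.6 -156.7   -0.1] [0.2 0.2 0.3] dist 160 turn 0 rows>=3.8
0.8 row [ -40.8 -171.7   -0.1] [0.2 0.2 0.3] dist 176 turn 0 rows>=4.2
0.72 row [ -52.2 -185.8   -0.1] [0.2 0.2 0.3] dist 193 turn 0 rows>=4.6
```

View pics/wrist18.png

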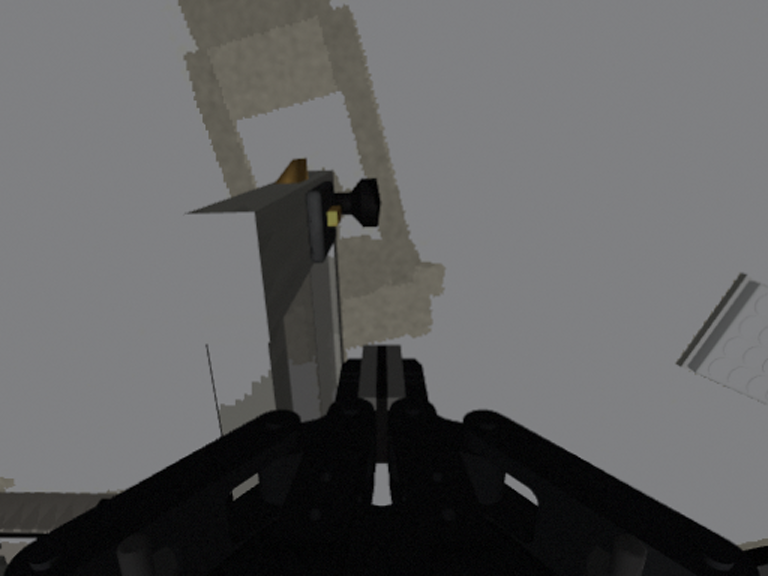

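>>> step_arm --pt "2 -12 0 0 0 0" --pt "3 -26 0 0 0 0" --pt "3 -42 0 0 0 0" --pt "2 -58 0 0 0 0" --pt "1 -74 0 0 0 0" --pt "-3 -90 0 0 0 0" --pt "-8 -107 0 0 0 0" --pt "-14 -124 0 0 0 0" --pt "-22 -141 0 0 0 0" --pt "-30 -156 0 0 0 0"

```text
time: 20.92
position: [0.4601, 0.0823, 0.1902]
tcp_rot: [179.9, 0.2, -171.7]
contact_force: [-0.1, 1.8, 4.4]
grip_width: -0.0
```

```bash
python3 - <<'E'
from h import *; from plant import *
o,d=snap("wrist","wrist19");print(o["position"],o["contact_force"],o["tcp_rot"],w2c(o["position"]))
for th in np.arange(.9,.1,-.08): print(round(th,2),end=" ");move(o,doorpt(th,.029,.19),rot(188.1,0))
E
```

```text
[0.4601 0.0823 0.1902] [-0.0559  1.81    4.3873] [ 179.938     0.1749 -171.6987] [-0.1934  0.0264  0.1902]
0.9 row [0.8 6.4 0.3] [0.1 0.2 0.2] dist 7 turn 0 rows>=0.2
0.82 row [-9.1 -8.7  0.3] [0.1 0.2 0.2] dist 13 turn 0 rows>=0.3
0.74 row [-20.2 -23.1   0.3] [0.1 0.2 0.2] dist 31 turn 0 rows>=0.7
0.66 row [-32.4 -36.5   0.3] [0.1 0.2 0.2] dist 49 turn 0 rows>=1.2
0.58 row [-45.7 -48.9   0.3] [0.1 0.2 0.2] dist 67 turn 0 rows>=1.6
0.5 row [-59.9 -60.2   0.4] [0.1 0.2 0.2] dist 85 turn 0 rows>=2.0
0.42 row [-75.  -70.3   0.4] [0.1 0.2 0.2] dist 103 turn 0 rows>=2.5
0.34 row [-90.8 -79.2   0.4] [0.1 0.2 0.2] dist 120 turn 0 rows>=2.9
0.26 row [-107.3  -86.8    0.5] [0.1 0.2 0.2] dist 138 turn 0 rows>=3.3
0.18 row [-124.3  -93.     0.5] [0.1 0.2 0.2] dist 155 turn 0 rows>=3.7
```

View pics/wrist19.png

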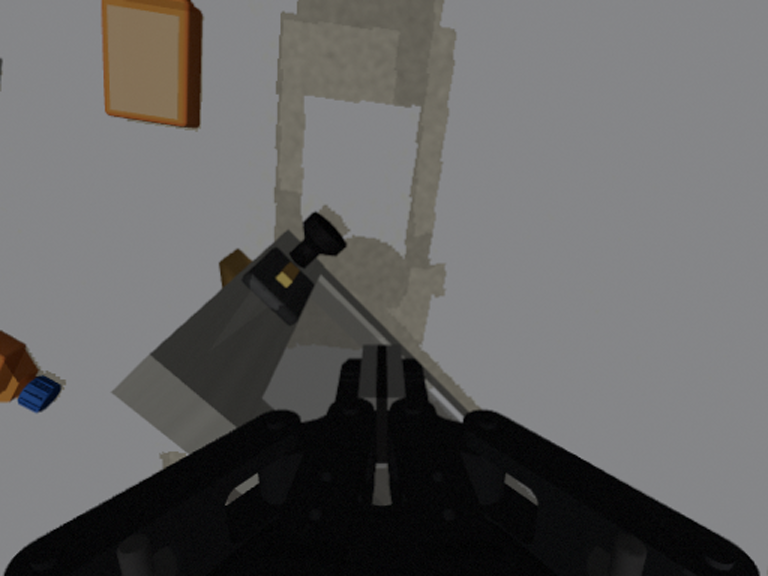

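>>> step_arm --pt "-6 -5 0 0 -2 0" --pt "-14 -15 0 0 -4 0" --pt "-24 -27 0 0 -6 0" --pt "-36 -39 0 0 -8 0" --pt "-48 -51 0 0 -10 0" --pt "-60 -61 0 0 -12 0" --pt "-73 -70 0 0 -14 0" --pt "-85 -77 0 0 -15 0" --pt "-95 -83 0 0 -15 0" --pt "-103 -88 0 0 -15 0"

```text
time: 21.8
position: [0.5762, 0.0071, 0.1897]
tcp_rot: [-179.9, 15.1, -171.8]
contact_force: [-0.1, 0.7, 0.2]
grip_width: -0.003
```

```bash
python3 - <<'E'
from h import *; from plant import *
o,d=snap("wrist","wrist20");snap("scene","scene20");print(o["position"],o["contact_force"],o["tcp_rot"],w2c(o["position"]))
for th in (.2,.12,.06,0,-.02): print(round(th,2),end=" ");move(o,doorpt(th,.032,.19),rot(188.1,15))
E
```

```text
[0.5762 0.0071 0.1897] [-0.0864  0.734   0.1822] [-179.9057   15.084  -171.821 ] [-0.0891 -0.0644  0.1897]
0.2 row [-12.6   0.2   3.1] [-0.1  0.1  0.1] dist 13 turn 0 rows>=0.3
0.12 row [-29.4  -5.2   7.6] [-0.1  0.1  0.1] dist 31 turn 0 rows>=0.7
0.06 row [-42.2  -8.3  11.1] [-0.1  0.1  0.1] dist 44 turn 0 rows>=1.1
0 row [-55.2 -10.7  14.6] [-0.1  0.1  0.1] dist 58 turn 0 rows>=1.4
-0.02 row [-59.5 -11.3  15.8] [-0.1  0.1  0.1] dist 63 turn 0 rows>=1.5
```

View pics/wrist20.png

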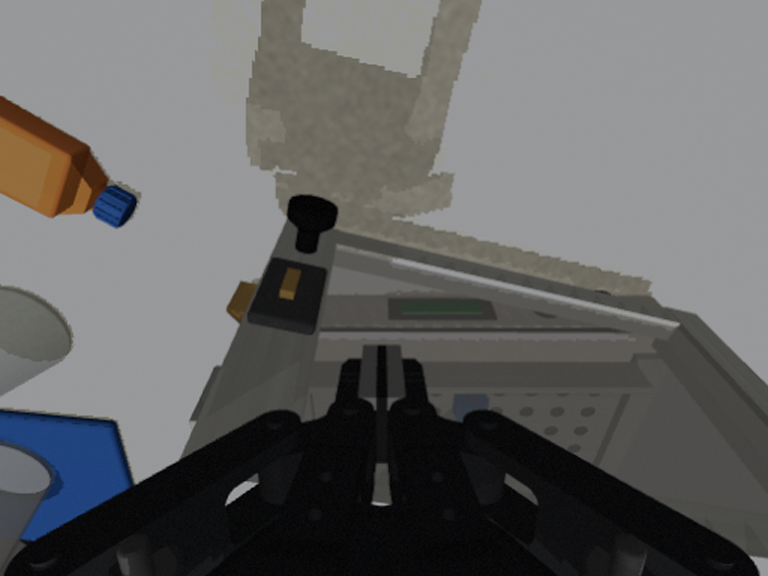

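View pics/scene20.png

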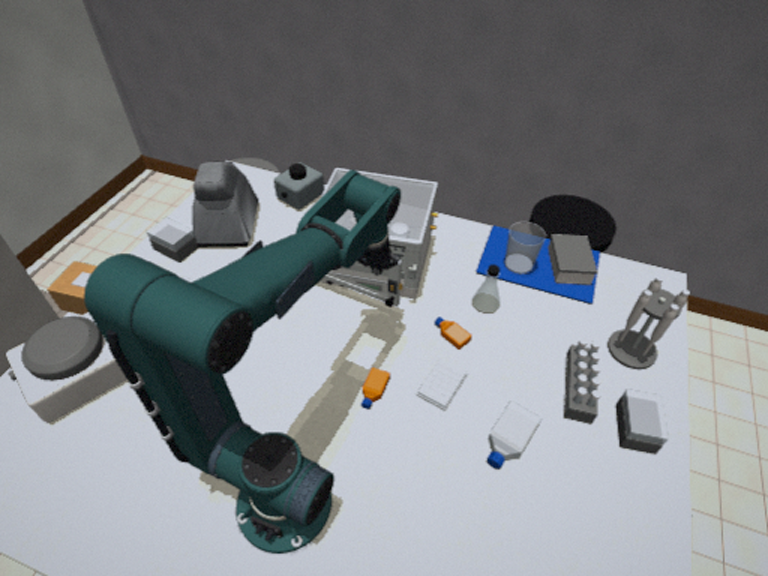

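Door nearly shut (about 0.2 rad), keeper at (205,400). Slow press next.

>>> step_arm --pt "-8 0 2 0 0 0" --pt "-15 -1 4 0 0 0" --pt "-21 -3 6 0 0 0" --pt "-27 -4 7 0 0 0" --pt "-32 -6 8 0 0 0" --pt "-37 -7 10 0 0 0" --pt "-41 -8 11 0 0 0" --pt "-45 -9 12 0 0 0" --pt "-48 -10 13 0 0 0" --pt "-51 -10 13 0 0 0"

```text
time: 22.73
position: [0.6308, 0.0042, 0.1907]
tcp_rot: [-179.9, 15.1, -171.8]
contact_force: [0.2, 0.4, -0.0]
grip_width: -0.002
```

```bash
python3 - <<'E'
from h import *; from plant import *
o,d=snap("wrist","wrist21");print(o["position"],o["contact_force"],o["tcp_rot"],w2c(o["position"]))
E
```

```text
[0.6308 0.0042 0.1907] [ 0.2095  0.4087 -0.0362] [-179.8538   15.1243 -171.8456] [-0.0354 -0.075   0.1907]
```

View pics/wrist21.png

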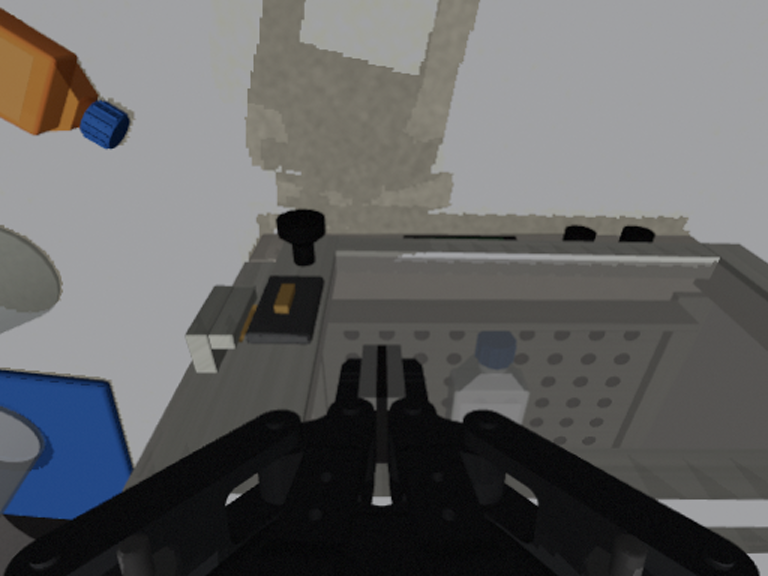

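>>> step_arm --pt "-2 0 0.5 0 0 0" --pt "-4 0 1 0 0 0" --pt "-6 0 1.5 0 0 0" --pt "-6 0 1.5 0 0 0"

```text
time: 23.12
position: [0.6349, 0.0046, 0.1911]
tcp_rot: [-179.8, 14.8, -171.8]
contact_force: [-11.4, -1.4, 3.9]
grip_width: -0.005
```

```bash
python3 - <<'E'
from h import *; from plant import *
o=get_obs();print(o["position"],o["contact_force"],o["tcp_rot"],w2c(o["position"]))
E
```

```text
[0.6349 0.0046 0.1911] [-11.4055  -1.3728   3.9412] [-179.8288   14.7814 -171.8304] [-0.0313 -0.0751  0.1911]
```

>>> step_arm --pt "-3 0 0.8 0 0 0" --pt "-5 0 1.3 0 0 0" --pt "-5 0 1.3 0 0 0"

```text
time: 23.37
position: [0.6352, 0.0047, 0.1912]
tcp_rot: [-179.8, 14.1, -171.8]
contact_force: [-20.4, -3.6, 10.1]
grip_width: -0.004
```

>>> step_arm --pt "-3 0 0.8 0 0 0" --pt "-5 0 1.3 0 0 0" --pt "-5 0 1.3 0 0 0"

```text
time: 23.62
position: [0.6353, 0.0047, 0.1914]
tcp_rot: [-179.8, 13.4, -171.8]
contact_force: [-20.0, -1.8, 10.6]
grip_width: 0.001
```

```bash
python3 - <<'E'
from h import *; from plant import *
o,d=snap("wrist","wrist22");print(o["position"],o["contact_force"],o["tcp_rot"],w2c(o["position"]))
cv2.imwrite("pics/w22z.png",cv2.resize(d["img"][130:260,90:250,::-1],None,fx=4.5,fy=4.5,interpolation=cv2.INTER_CUBIC))
E
```

```text
[0.6353 0.0047 0.1914] [-19.9887  -1.8095  10.5989] [-179.8208   13.363  -171.8027] [-0.0309 -0.0751  0.1914]
```

View pics/w22z.png

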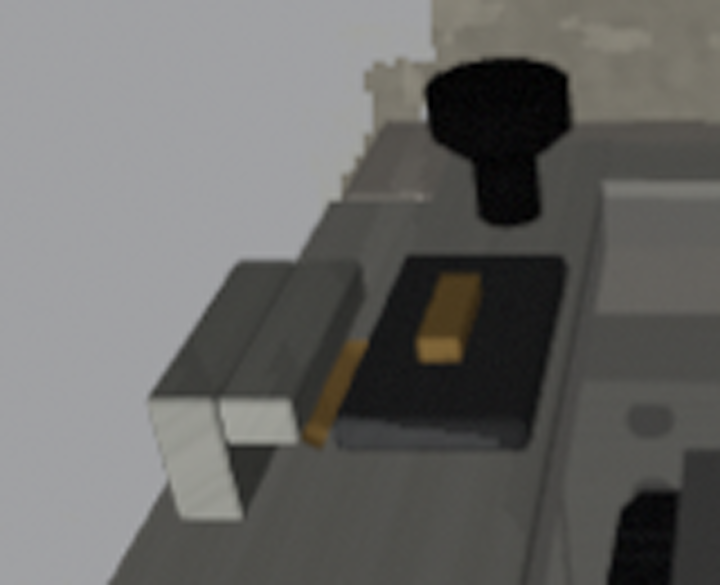

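Force is steady at 20 N with no further motion, and the tip geometry puts the door face at x≈−16 mm, i.e. shut. I back off and check that the door stays.

>>> step_arm --pt "6 0 -1 0 0 0" --pt "20 0 -5 0 0 0" --pt "50 0 -14 0 0 0" --pt "85 0 -24 0 0 0" --pt "120 0 -45 0 0 0" --pt "150 0 -70 0 0 0" --pt "150 0 -70 0 0 0"

```text
time: 24.25
position: [0.4722, -0.0187, 0.2294]
tcp_rot: [-179.6, 13.7, -171.8]
contact_force: [0.8, 0.6, 0.4]
grip_width: 0.0
```

```bash
python3 - <<'E'
from h import *; from plant import *
o,d=snap("wrist","wrist23");print(o["position"],o["contact_force"],o["tcp_rot"],w2c(o["position"]))
for t in ("wrist22","wrist23"):
    o,d=pickle.load(open(t+".pkl","rb"))
    v,u=np.mgrid[0:384,0:512];c0,r=rays(o,d,np.c_[u.ravel(),v.ravel()]);W=(c0+r*d["depth"].ravel()[:,None]).reshape(384,512,3)
    K=w2c(W)
    for nm,y0,y1 in(("free edge frame",-.13,-.105),("hinge frame",.115,.14)):
        m=(K[...,1]>y0)&(K[...,1]<y1)&(K[...,2]>.165)&(K[...,2]<.212)&(K[...,0]<.02)&(K[...,0]>-.08)&(d["depth"]>0)
        print(t,nm,m.sum(),np.percentile(K[m][:,0],[5,50,95]) if m.any() else "")
E
```

```text
[ 0.4722 -0.0187  0.2294] [0.8064 0.6451 0.3714] [-179.6405   13.7484 -171.8149] [-0.1956 -0.0753  0.2294]
wrist22 free edge frame 1564 [-0.0174 -0.0167 -0.0159]
wrist22 hinge frame 0 
wrist23 free edge frame 0 
wrist23 hinge frame 78 [-0.0163 -0.0154 -0.0141]
```

View pics/wrist23.png

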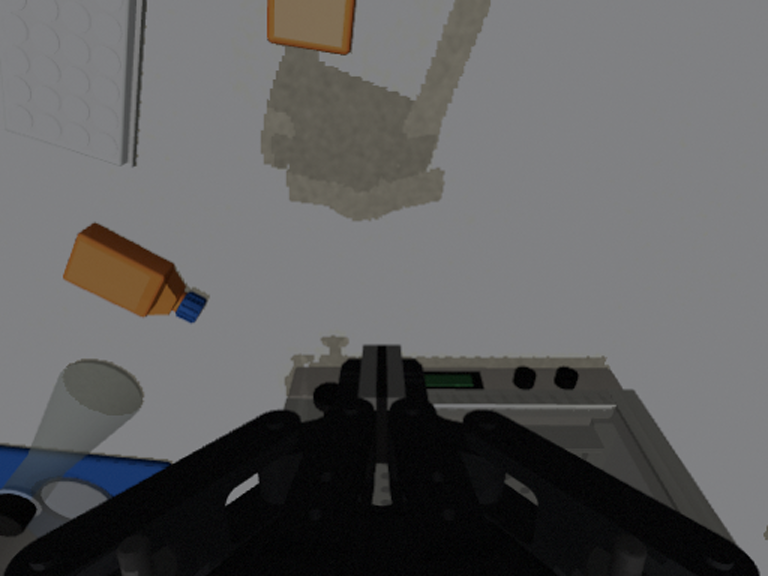

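The free edge was at −16.7 mm while pressed, so shut. Tilting to see the latch now that it is unloaded.

>>> step_arm --pt "5 0 -5 0 -6 0" --pt "10 0 -15 0 -12 0" --pt "15 0 -30 0 -18 0" --pt "20 0 -45 0 -24 0" --pt "20 0 -50 0 -27 0" --pt "20 0 -50 0 -27 0"

```text
time: 24.8
position: [0.4425, -0.0234, 0.2722]
tcp_rot: [-179.5, 40.9, -171.7]
contact_force: [-0.3, 0.0, -1.2]
grip_width: -0.001
```

```bash
python3 - <<'E'
from h import *; from plant import *
o,d=snap("wrist","wrist24");snap("scene","scene24");snap("side","side24")
v,u=np.mgrid[0:384,0:512];c0,r=rays(o,d,np.c_[u.ravel(),v.ravel()]);W=(c0+r*d["depth"].ravel()[:,None]).reshape(384,512,3)
K=w2c(W)
for nm,y0,y1 in(("free",-.13,-.105),("hinge",.115,.14)):
    for z0,z1 in((.05,.09),(.16,.212)):
        m=(K[...,1]>y0)&(K[...,1]<y1)&(K[...,2]>z0)&(K[...,2]<z1)&(K[...,0]<.02)&(K[...,0]>-.08)&(d["depth"]>0)
        print(nm,z0,m.sum(),np.percentile(K[m][:,0],[5,50,95]) if m.any() else "")
P=proj(o,d,c2w([[-.016,-.138,.128]]))[0];print(P);x,y=(P-[80,50]).astype(int);x=max(x,0);y=max(y,0)
cv2.imwrite("pics/w24z.png",cv2.resize(d["img"][y:y+100,x:x+160,::-1],None,fx=5,fy=5,interpolation=cv2.INTER_CUBIC))
E
```

```text
free 0.05 355 [-0.0442 -0.0413 -0.0159]
free 0.16 622 [-0.018  -0.0168 -0.0156]
hinge 0.05 411 [-0.016  -0.0147 -0.0107]
hinge 0.16 818 [-0.0166 -0.015  -0.0109]
[210.1915 204.3838]
```

View pics/wrist24.png

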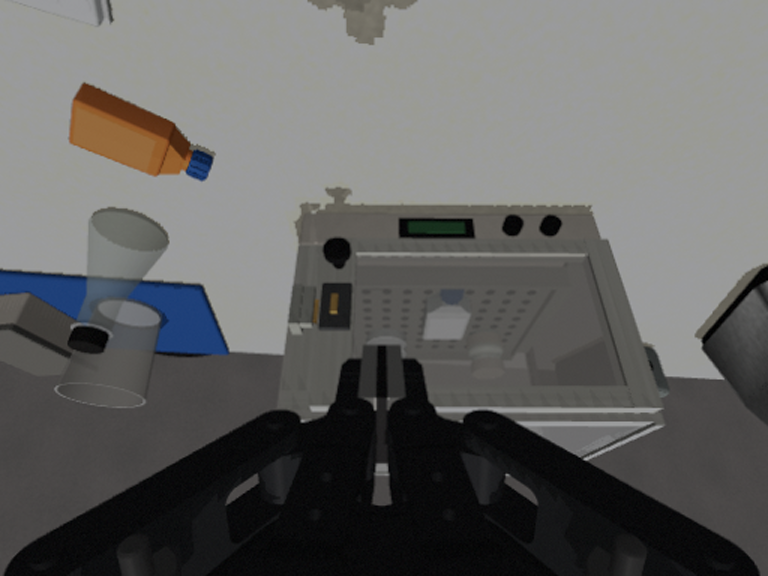

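View pics/w24z.png

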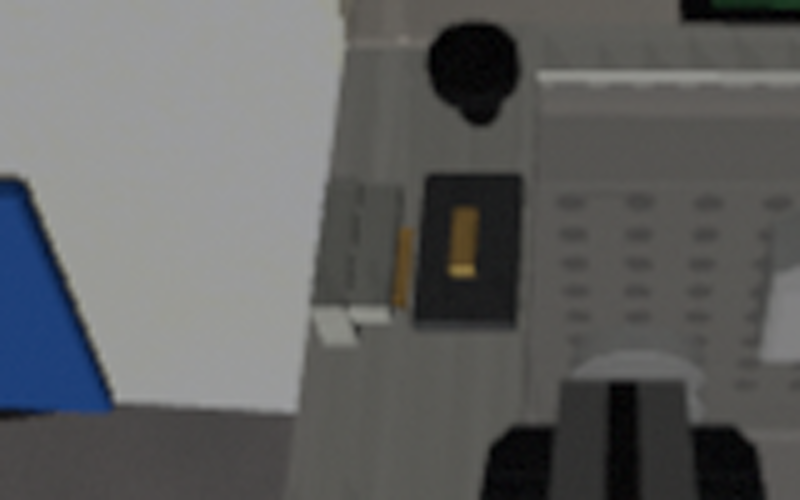

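View pics/scene24.png

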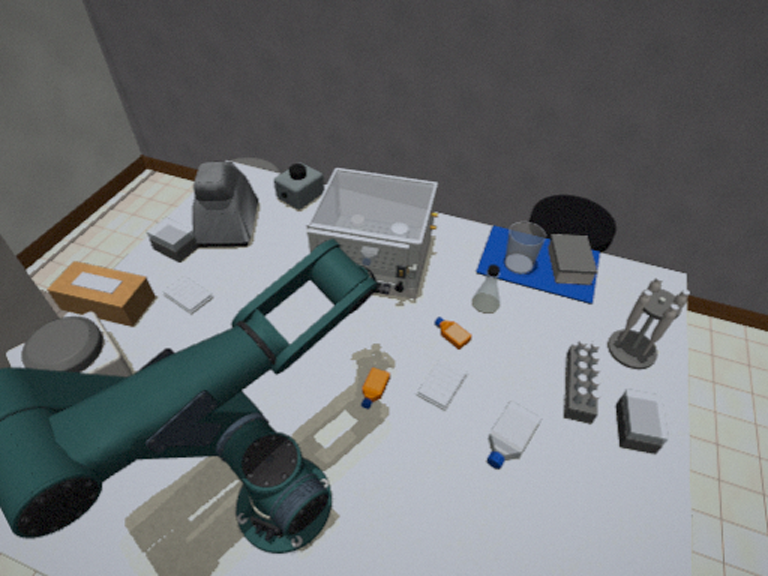

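```bash
python3 - <<'E'
from h import *
for t in ("wrist20","wrist21","wrist22","wrist24"):
    o,d=pickle.load(open(t+".pkl","rb"))
    v,u=np.mgrid[0:384,0:512];c0,r=rays(o,d,np.c_[u.ravel(),v.ravel()]);W=(c0+r*d["depth"].ravel()[:,None]).reshape(384,512,3)
    K=w2c(W)
    for y0,y1 in((-.133,-.125),(-.115,-.107)):
        m=(K[...,1]>y0)&(K[...,1]<y1)&(K[...,2]>.16)&(K[...,2]<.212)&(K[...,0]<.02)&(K[...,0]>-.12)&(d["depth"]>0)
        print(t,y0,m.sum(),np.percentile(K[m][:,0],[5,50,95]) if m.any() else "")
o,d=pickle.load(open("wrist21.pkl","rb"))
cv2.imwrite("pics/w21z.png",cv2.resize(d["img"][130:260,90:250,::-1],None,fx=4.5,fy=4.5,interpolation=cv2.INTER_CUBIC))
E
```

```text
wrist20 -0.133 0 
wrist20 -0.115 1025 [-0.0859 -0.0846 -0.0834]
wrist21 -0.133 787 [-0.022  -0.0212 -0.0203]
wrist21 -0.115 492 [-0.0216 -0.0208 -0.02  ]
wrist22 -0.133 775 [-0.0174 -0.0167 -0.0159]
wrist22 -0.115 473 [-0.0174 -0.0166 -0.0159]
wrist24 -0.133 246 [-0.018  -0.0168 -0.0155]
wrist24 -0.115 139 [-0.018  -0.0167 -0.0155]
```

View pics/w21z.png

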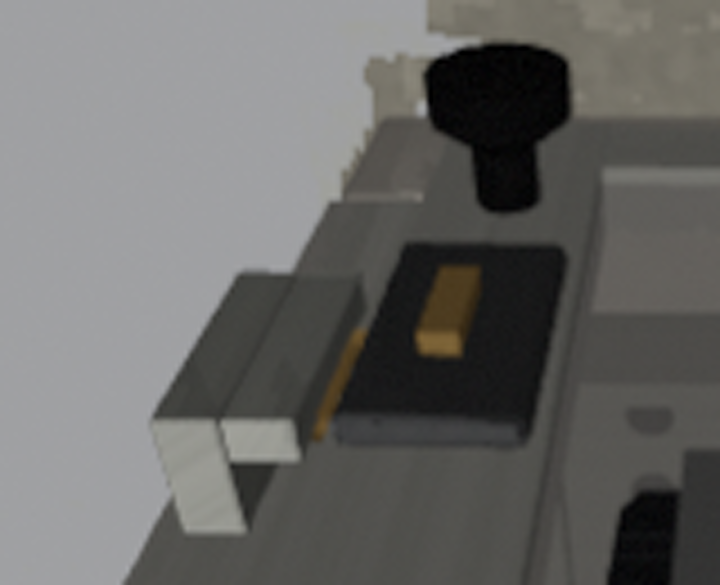

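Before the press the free edge was at −21.2 mm (4.5 mm ajar). Now it reads −16.7 mm both loaded and released. I press once more, harder, to be sure of the snap.

```bash
python3 - <<'E'
from h import *; from plant import *
o=get_obs()
for p in [(-.1,-.075,.20),(-.04,-.075,.19)]: move(o,c2w(p),rot(188.1,15))
E
```

```text
row [-47.5   1.  135.7] [-0.3 25.7  0.1] dist 144 turn 26 rows>=3.6
row [-86.5   1.1 182.4] [-0.3 25.7  0.1] dist 202 turn 26 rows>=4.8
```

>>> step_arm --pt "-12 0 34 0 7 0" --pt "-24 0 68 0 14 0" --pt "-36 1 102 0 21 0" --pt "-47 1 136 0 26 0" --pt "-60 1 150 0 26 0" --pt "-70 1 164 0 26 0" --pt "-78 1 173 0 26 0" --pt "-84 1 180 0 26 0" --pt "-86 1 182 0 26 0"

```text
time: 25.7
position: [0.6272, 0.0044, 0.1877]
tcp_rot: [-179.7, 14.5, -171.8]
contact_force: [-0.4, -0.2, -0.6]
grip_width: -0.001
```

>>> step_arm --pt "-4 0 1 0 0 0" --pt "-8 0 2 0 0 0" --pt "-11 0 3 0 0 0" --pt "-14 0 4 0 0 0" --pt "-16 0 4 0 0 0" --pt "-16 0 4 0 0 0"

```text
time: 26.2
position: [0.6353, 0.0059, 0.187]
tcp_rot: [-179.8, 13.4, -171.8]
contact_force: [-27.3, -2.2, 11.3]
grip_width: -0.004
```

```bash
python3 - <<'E'
from h import *; from plant import *
o=get_obs();print(o["position"],o["contact_force"],o["tcp_rot"],w2c(o["position"]))
E
```

```text
[0.6353 0.0059 0.187 ] [-27.3154  -2.1566  11.3024] [-179.7724   13.3614 -171.769 ] [-0.0307 -0.0739  0.187 ]
```

Same position at 27 N: a hard stop. Retract well clear and do the final check.

>>> step_arm --pt "6 0 -1 0 0 0" --pt "20 0 -5 0 0 0" --pt "50 0 -14 0 0 0" --pt "85 0 -24 0 0 0" --pt "120 0 -45 0 -5 0" --pt "150 0 -70 0 -12 0" --pt "160 0 -90 0 -19 0" --pt "165 0 -110 0 -25 0" --pt "165 0 -110 0 -25 0"

```text
time: 26.95
position: [0.4484, -0.0207, 0.2593]
tcp_rot: [-179.4, 39.0, -171.6]
contact_force: [-0.4, -0.5, -0.1]
grip_width: -0.002
```

```bash
python3 - <<'E'
from h import *; from plant import *
o,d=snap("wrist","wrist25");snap("scene","scene25");lip(o,d,.64,.72)
print(o["position"],o["contact_force"],o["time"])
v,u=np.mgrid[0:384,0:512];c0,r=rays(o,d,np.c_[u.ravel(),v.ravel()]);W=(c0+r*d["depth"].ravel()[:,None]).reshape(384,512,3)
K=w2c(W)
for y0,y1 in((-.133,-.125),(-.115,-.107),(.12,.135)):
    m=(K[...,1]>y0)&(K[...,1]<y1)&(K[...,2]>.16)&(K[...,2]<.212)&(K[...,0]<.02)&(K[...,0]>-.12)&(d["depth"]>0)
    print(y0,m.sum(),np.percentile(K[m][:,0],[5,50,95]) if m.any() else "")
E
```

```text
lip px 572 x pct [-0.0201 -0.0146 -0.013  -0.0125 -0.0056] y [-0.139  -0.0312]
[ 0.4484 -0.0207  0.2593] [-0.3563 -0.5392 -0.1192] 26.95
-0.133 260 [-0.0178 -0.0168 -0.0155]
-0.115 104 [-0.0178 -0.0168 -0.0158]
0.12 559 [-0.0165 -0.0151 -0.0109]
```

View pics/wrist25.png

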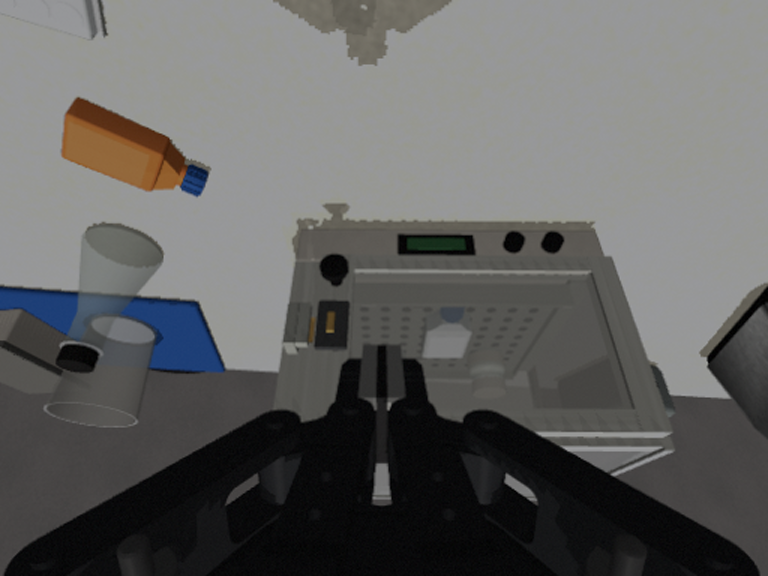

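The door stays shut and parallel to the front. Flask, jar and dishes are visible inside, and the robot is clear.

```bash
python3 -c "
from plant import *
print(job_done(),get_obs()['time'])"
```

```text
the job is handed in; nothing more can be done
the job is handed in; nothing more can be done
```

I drew the shelf out to its stop and laid the flask flat on the deck, cap towards the lip. I then slid the shelf home, swung the door shut slowly and pressed it twice. The job is handed in at about 27 s of the 69 s allowed; no verdict was reported.

What my last checks showed:
- **Shelf:** at the outer stop the pull met 10 N and the lip no longer advanced. When pushed home its lip face measured 21.9 mm inside the front plane, against the expected 22 mm. I could not measure it again once the door was shut.
- **Door:** pressed with 20 N and again with 27 N at the same position. Its free edge read −16.8 mm both loaded and released; it had stood about 4.5 mm further out before the press. A 1.7 mm difference between hinge and free edge amounts to about 0.007 rad at most.
- **Flask, jar and dishes:** the final picture through the door shows the flask lying flat, with jar and dishes still on the shelf. The arm is clear of everything.
- **Other things on the bench:** they looked unmoved in the later pictures, by eye only.

The tongue's snap is inferred, not seen directly. I base it on the hard stop beyond the 14 N that riding over the keeper needs, no spring-back on release, and brass visible at the keeper.

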